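Tip the spun-dry stoppers into the dish

ROBOT

A 6-joint arm with a two-finger parallel gripper is mounted at the origin on a cart in front of the work surface, level with it; the furniture and walls round the work are solid. World frame = base frame: x ahead of the robot, y to its left, z up, the work surface at z = 0. Lengths are in m, angles in rad, forces in N, time in s.
With the tool pointing down it reaches from about 0.225 to 0.875 m from the base axis. Payload 3.4 kg.
Tool frame: the origin (TCP) lies at the very end of the fingers, on their centre line; the grasp point (between the pads) lies 19 mm behind it (grasp_offset is the distance from the TCP to the grasp point, in m); y points along the fingers, z is the direction in which the jaws open and shut, and the axes are right-handed (so a half turn about y gives the same grasp; the last joint's range is limited). The gripper opens to 85 mm and grips with 20 to 120 N. Pads are 22 mm wide; open, the fingers measure 114 mm over their backs; the gripper's body (76 mm by 85 mm) begins 54 mm behind the grasp point. The pads swing forward as they close: fully open they stand 13 mm farther back than shut.
Start: joints at [1.14, 0.276, 1.505, -0, 1.361, -0.121], TCP at [0.175, 0.548, 0.231] pointing down, gripper open.
Joint ranges: [-2.89, 2.89], [-0.75, 2.08], [0.22, 2.7], [-1.18, 4.32], [0.11, 2.71], [-2.7, 2.7]. Speed limits (rad/s): [2.57, 2.57, 3.14, 3.14, 3.14, 3.14].

INTERFACE

Orientations are given as a unit quaternion [w, x, y, z].
In Python, from rig import get_state, get_image, sign_off, grasp_offset gives the robot as it stands.
- The arm moves only by the shell command python3 -m jog 'ROWS' [FORCE]. ROWS is JSON, one flat list of numbers, 7 for each row, row after row: the closure in counts, from 0 (fully open) to 255 (shut), then the shift along the tool's x, y, z in cm, then the turn, a rotation vector about the tool's x, y, z in units of 8 degrees (1.0 is 8 degrees). In form: [jaw, tx, ty, tz, rx, ry, rz, jaw, tx, ty, tz, rx, ry, rz, ...]. A call has 1 to 12 rows; each row is the pose to reach, as a shift and turn from the pose commanded when the call began, along the tool's axes at that moment; what a row does not reach only later rows make up. A row lasts 1/8 s, in which the tool goes at most 62.5 mm and 10.7 degrees, less where a joint would pass 70% of its speed; a pose out of reach is approached as far as the arm can. A call with a gripper value outside its range is refused whole. The fingers move at their own pace and stop on an object; FORCE is the grip in N (left out, the last holds). Time passes only in rows, so rows that repeat a pose let the fingers close. It gives the time, the measured TCP pose, the force and the opening at its end, in the units of the state.
- get_state(): the state, without advancing time (a new reading comes with each control period).
- get_image(name): name is "side" or "top" or "wrist"; returns a dict with "color" (384x512x3 uint8, blue, green, red), "mtx" (3x3 intrinsics, pixels), "R" (3x3) and "t" (3): a world point X has camera coordinates R X + t; the wrist camera has in their place "tool_from_camera" (4x4, takes a point from camera to tool coordinates, whose origin is the TCP and whose axes are the tool frame's). Camera axes: x right, y down, z forward; pixel columns grow to the right and rows downward; lengths in m; the calibration is good to about 2 mm. A picture is of the moment at which its call begins: read the wrist's pose just before it. There is no depth.
- sign_off(): hands the job in, once; it reports no verdict.
The state is a dict: "clock": time; "qpos": joint angles; "qd": joint speeds; "effort": joint torques, N m; "position": TCP position; "ee_rot": TCP orientation; "contact_force": force on the tool from outside, world axes, zero at the start; "moment": the same for the moment, N m; "width": finger opening in m.
Only numpy, scipy, OpenCV 4.12 (cv2) and the standard library are available. Lean on these libraries where they do the work, as an engineer would, in place of code of your own. Each camera call takes 0.05 s, during which the arm holds its last target.

TASK

Lift the full swing bucket by its bail up off its trunnion forks without letting it swing, set it down upright on the bench clear of the stand and let go of it. Then take it again by its body and pour all six stoppers from low over the porcelain dish into it, and set the empty bucket back upright on the bench, clear of the stand and the dish. Spill no stopper on the bench, and leave the wash bottle, the sample bottle and the roll of tape where they are.

Things in the scene. Friction and masses are not known exactly. Their poses are not given: they have to be found in the camera images.
- bucket_centre (a point): Swing bucket: loose aluminium cup, outer diameter 55 mm at the foot, 62 mm at the rim, 105 mm high, full about 0.4 kg. Point: on its axis, 52.5 mm above its underside; z up the axis, y along its two trunnion pins (10 mm diameter, 78 mm above the underside, ends 53 mm from the axis). It swings about the pins while hanging in the stand. The six stoppers start inside it.
- bucket_bail (a point): Middle of the bail's grip, a black flat-sided bar 12 mm thick (bucket's x), 42 mm long (its y) and 20 mm high, 140 mm above the bucket's underside. The bail is a fixed wire handle over the mouth in the bucket's y-z plane, 7 mm thick, legs at y = +-31 mm, so the mouth is open towards +x and -x.
- bucket_mouth (a point): Centre of the bucket's mouth at rim height, 105 mm above its underside; inner diameter there 56 mm, wall 3 mm, floor 4 mm thick, slippery inside: the stoppers slide out when it is tipped some 20 degrees or more past level.
- stand: Grey bucket stand fixed to the bench: base plate 150 (x) x 130 (y) x 10 mm, two upright forks 60 mm wide (x), 10 mm thick, centred at y = +-43 mm, 132 mm high. Origin: centre of its underside. The pins lie in open-topped slots (16 mm wide, bottom 101 mm, 24 mm deep) and the bucket hangs between the forks, underside 28 mm above the bench, its axes along the stand's.
- dish_rim (a point): Round white porcelain dish, loose, 138 mm in diameter at the rim, 55 mm high, wall 4 mm, floor 5 mm thick, inside diameter about 100 mm at the floor, 0.45 kg. This point is the centre of its mouth, 55 mm above its underside.
- wash_bottle_centre (a point): Bystander: the loose wash bottle standing upright between or behind the stand and the dish (not the fixed one at the bench's far right): white, red cap, round body 68 mm in diameter, bent tube on top, 225 mm high over all; the tube reaches up to 76 mm from the body's axis on its own -y side. Point: on the body's axis, 80 mm above the bench.
- spare_bottle_centre (a point): Bystander: small white sample bottle standing upright, 48 mm in diameter, 112 mm high. Point half-way up.
- tape_roll_centre (a point): Bystander: roll of tape lying flat, 68 mm in diameter, 19 mm high. Point half-way up.
- stopper_0_centre (a point): One of six grey hard plastic stoppers, slightly tapered round plugs 22 mm (top) to 18 mm (bottom) in diameter and 20 mm high, 12 g each, in two layers of three in the bucket at the start. Point: its centre, half-way up.
- stopper_1_centre (a point): One of six grey hard plastic stoppers, slightly tapered round plugs 22 mm (top) to 18 mm (bottom) in diameter and 20 mm high, 12 g each, in two layers of three in the bucket at the start. Point: its centre, half-way up.
- stopper_2_centre (a point): One of six grey hard plastic stoppers, slightly tapered round plugs 22 mm (top) to 18 mm (bottom) in diameter and 20 mm high, 12 g each, in two layers of three in the bucket at the start. Point: its centre, half-way up.
- stopper_3_centre (a point): One of six grey hard plastic stoppers, slightly tapered round plugs 22 mm (top) to 18 mm (bottom) in diameter and 20 mm high, 12 g each, in two layers of three in the bucket at the start. Point: its centre, half-way up.
- stopper_4_centre (a point): One of six grey hard plastic stoppers, slightly tapered round plugs 22 mm (top) to 18 mm (bottom) in diameter and 20 mm high, 12 g each, in two layers of three in the bucket at the start. Point: its centre, half-way up.
- stopper_5_centre (a point): One of six grey hard plastic stoppers, slightly tapered round plugs 22 mm (top) to 18 mm (bottom) in diameter and 20 mm high, 12 g each, in two layers of three in the bucket at the start. Point: its centre, half-way up.
- rocker: Fixed rocker shaker on the left, laden with two baskets of white bottles; not handled. It and its load fill the space from y = 0.19 m leftwards, x = 0.40 to 0.85 m, up to 0.34 m above the bench.
- beaker: Fixed glass beaker at the back of the bench, 70 mm in diameter, 92 mm high; not handled. Origin: centre of its underside.

How it is judged:
By the outcome, as a careful person would: the job done as asked, in the order asked, and still so for the second after the job is handed in, with the robot touching nothing.
It also fails if it takes over 72 s, if anything falls off the work surface, if the arm or the gripper's body presses on something with over 40 N, if the wrist force passes 120 N, or if a joint passes its speed limit or range.

## Working session

There is one attempt and no reset: what is moved stays moved. The work goes in short steps, Python scripts to look and compute and a shell command to move; the robot and the scene stay as the last step left them, time stands still between calls to the robot, and variables do not carry over. Pictures are saved under pics/ and viewed, and the job is handed in when it is done.

```bash
mkdir -p pics; ls; python3 - <<'E'
from rig import *
import cv2
print(get_state(),grasp_offset)
for n in ["side","top","wrist"]:
    d=get_image(n); cv2.imwrite(f"pics/a_{n}.png",d["color"]); print(n,{k:v for k,v in d.items() if k!="color"})
E
```

```text
pics
{'clock': 0.0, 'qpos': array([ 1.13999723e+00,  2.76594791e-01,  1.50615571e+00, -8.62713449e-06,
        1.36069998e+00, -1.21010660e-01]), 'qd': array([-5.85235268e-04,  2.04469174e-03,  1.13423493e-03, -2.32477628e-04,
        3.01223879e-04,  5.19061323e-05]), 'effort': array([-2.43928853e-04, -4.16773152e+01, -2.45808667e+01,  2.22140829e-04,
        1.06231787e-02,  6.18913901e-06]), 'position': array([0.17507938, 0.54712964, 0.23043084]), 'ee_rot': array([-0.69800818,  0.69927381, -0.1092647 ,  0.10891257]), 'contact_force': array([-0.86700235,  0.48165907,  0.13534843]), 'moment': array([-0.03239068,  0.01127023,  0.01673052]), 'width': 0.08524104452821177} 0.0187
side {'mtx': array([[466.50953211,   0.        , 259.2762235 ],
       [  0.        , 466.50953211, 189.82984982],
       [  0.        ,   0.        ,   1.        ]]), 'R': array([[ 0.78618227, -0.61798986,  0.00244362],
       [-0.53270779, -0.6796836 , -0.50423469],
       [ 0.31327281,  0.39511863, -0.86356321]]), 't': array([-0.41822441,  0.33686419,  1.40750088])}
top {'mtx': array([[372.4938796 ,   0.    
[... 159 characters left out ...]
093, -0.00680722],
       [-0.99242855,  0.01778255, -0.12152922],
       [ 0.12162973,  0.00467976, -0.99256451]]), 't': array([-0.00860256,  0.55773889,  1.47393111])}
wrist {'mtx': array([[286.98929204,   0.        , 253.70441038],
       [  0.        , 286.98929204, 192.58909473],
       [  0.        ,   0.        ,   1.        ]]), 'tool_from_camera': array([[ 1.23396151e-04,  9.64622156e-01,  2.63636268e-01,
        -6.71937861e-02],
       [ 2.58916858e-04, -2.63636292e-01,  9.64622122e-01,
        -1.41924295e-01],
       [ 9.99999959e-01, -5.07707827e-05, -2.82288641e-04,
        -3.00316416e-04],
       [ 0.00000000e+00,  0.00000000e+00,  0.00000000e+00,
         1.00000000e+00]])}
```

View pics/a_side.png

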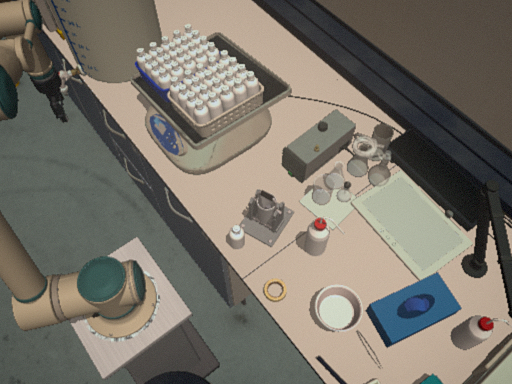

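View pics/a_top.png

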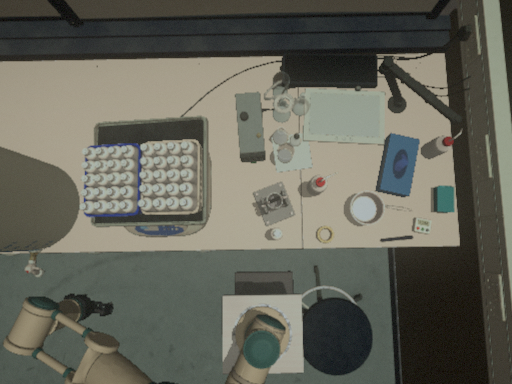

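```bash
python3 - <<'E'
import cv2
a=cv2.imread("pics/a_top.png"); cv2.imwrite("pics/a_top_crop.png",cv2.resize(a[80:240,190:440],None,fx=3.2,fy=3.2,interpolation=cv2.INTER_CUBIC)[:600])
a=cv2.imread("pics/a_side.png"); cv2.imwrite("pics/a_side_crop.png",cv2.resize(a[60:330,190:500],None,fx=2.2,fy=2.2,interpolation=cv2.INTER_CUBIC))
E
```

```text
(no output)
```

View pics/a_side_crop.png

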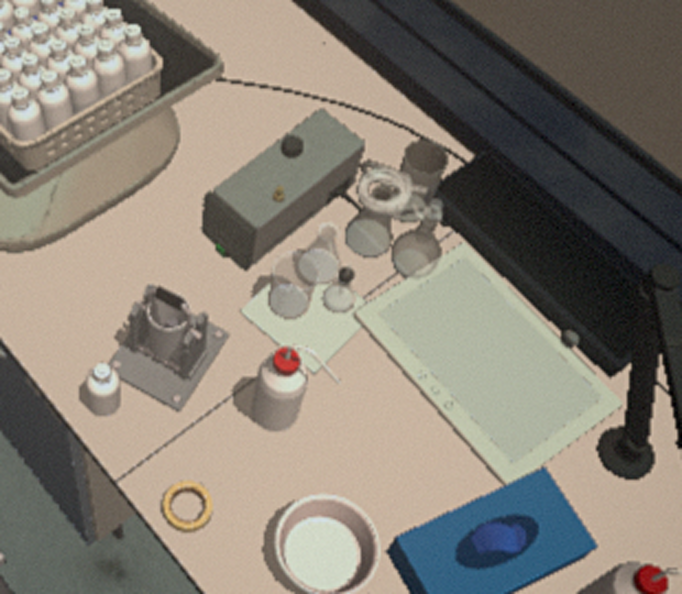

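View pics/a_top_crop.png

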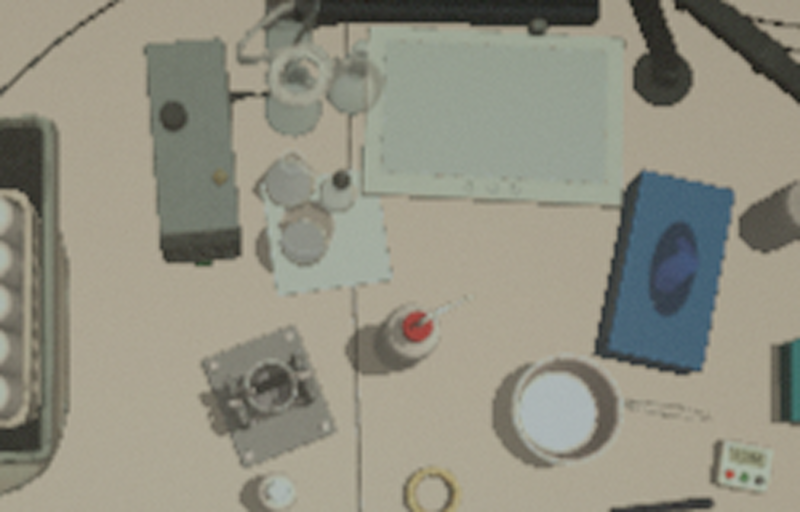

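```bash
cat > h.py <<'E'
import numpy as np, cv2
from rig import *
def cams():
    return {n:get_image(n) for n in ("side","top")}
def ray(d,u,v):
    K=d["mtx"];R=d["R"];t=d["t"]
    c=-R.T@t; r=R.T@np.linalg.solve(K,[u,v,1.]); return c,r
def onz(d,u,v,z):
    c,r=ray(d,u,v); return c+r*(z-c[2])/r[2]
def tri(d1,p1,d2,p2):
    c1,r1=ray(d1,*p1);c2,r2=ray(d2,*p2)
    A=np.c_[r1,-r2]; s=np.linalg.lstsq(A,c2-c1,rcond=None)[0]
    a=c1+r1*s[0];b=c2+r2*s[1]; return (a+b)/2,np.linalg.norm(a-b)
def proj(d,X):
    p=d["mtx"]@(d["R"]@np.array(X)+d["t"]); return p[:2]/p[2]
E
python3 - <<'E'
from h import *
C=cams(); t=C["top"];s=C["side"]
f=lambda x,y:(190+x/3.2,80+y/3.2)
cs=[onz(t,*f(x,y),0.01)[:2] for x,y in[(205,362),(292,327),(335,432),(247,466)]]
print("plate top",np.round(cs,4).tolist(),np.mean(cs,0))
g=lambda x,y:(190+x/2.2,60+y/2.2)
cs=[onz(s,*g(x,y),0.01)[:2] for x,y in[(112,364),(228,333),(179,408)]]
print("plate side",np.round(cs,4).tolist())
print("dish",onz(t,*f(565,410),.055)[:2],"side",onz(s,*g(327,546),.055)[:2])
print("tape",onz(t,*f(432,491),.019)[:2]); print("sample",onz(t,*f(277,490),.112)[:2]); print("wash",onz(t,*f(417,326),.19)[:2])
a=t["color"];cv2.imwrite("pics/b1.png",cv2.resize(a[175:235,245:325],None,fx=9,fy=9,interpolation=cv2.INTER_CUBIC))
a=s["color"];cv2.imwrite("pics/b2.png",cv2.resize(a[180:250,235:305],None,fx=8,fy=8,interpolation=cv2.INTER_CUBIC))
E
```

```text
plate top [[0.5563, 0.0233], [0.5997, -0.0895], [0.4635, -0.1412], [0.4222, -0.0283]] [ 0.5104334  -0.05892458]
plate side [[0.436, -0.0249], [0.6053, -0.0916], [0.4698, -0.1415]]
dish [ 0.48307877 -0.42316421] side [ 0.48626416 -0.42770938]
tape [ 0.38654881 -0.26058305]
sample [ 0.39009974 -0.0630446 ]
wash [ 0.57160347 -0.22384127]
```

View pics/b1.png

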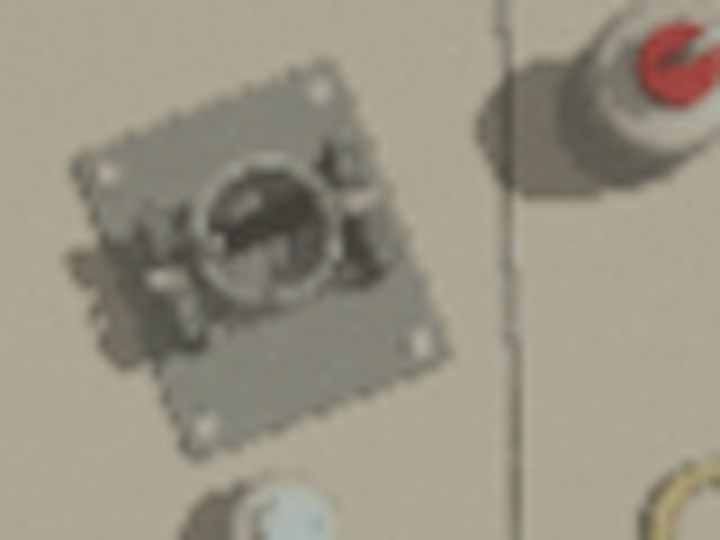

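View pics/b2.png

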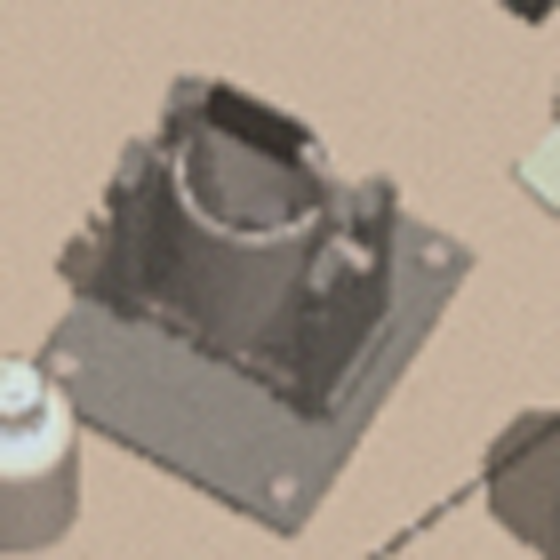

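```bash
cat >> h.py <<'E'
from scipy.spatial.transform import Rotation as Ro
def rot(q): return Ro.from_quat([q[1],q[2],q[3],q[0]])
def pose():
    s=get_state(); return s["position"],rot(s["ee_rot"])
def down(az): # tool z azimuth deg, tool y down
    a=np.radians(az); z=np.array([np.cos(a),np.sin(a),0]); y=np.array([0,0,-1.]); return Ro.from_matrix(np.c_[np.cross(y,z),y,z])
def rows(P,R,p0=None,R0=None):
    """target -> cm shift, turn units in the tool frame"""
    if p0 is None: p0,R0=pose()
    return np.round(R0.inv().apply(np.array(P)-p0)*100,2), np.round((R0.inv()*R).as_rotvec(degrees=True)/8,2)
E
python3 - <<'E'
from h import *
p,R=pose(); print(p); print(np.round(R.as_matrix(),3), "z az",np.degrees(np.arctan2(*R.as_matrix()[1::-1,2])))
C=cams();t=C["top"];s=C["side"]
print("grip",onz(t,245+268/9,175+232/9,.178),onz(s,235+258/8,180+125/8,.17), tri(t,(245+268/9,175+232/9),s,(235+258/8,180+125/8)))
print("rim", onz(t,245+270/9,175+235/9,.133),"side",onz(s,235+247/8,180+180/8,.133))
print("tube tip",[ (z,onz(t,190+468/3.2,80+297/3.2,z)) for z in(.15,.2)], tri(t,(190+468/3.2,80+297/3.2),s,(190+338/2.2,60+380/2.2)))
print("sidecap",onz(s,190+287/2.2,60+357/2.2,.185))
for az in (21,201): print(az)
for P in ([.25,.18,.29],[.45,-.06,.29]):
  for az in (21,201): print(P,az,rows(P,down(az)))
E
```

```text
[0.17521996 0.54744643 0.23091827]
[[ 0.952 -0.     0.305]
 [-0.305 -0.001  0.952]
 [-0.    -1.    -0.001]] z az 72.25038934053113
grip [ 0.50671723 -0.05726516  0.178     ] [ 0.51495152 -0.05965478  0.17      ] (array([ 0.510435  , -0.05928797,  0.17318851]), np.float64(0.007497318792504664))
rim [ 0.50985275 -0.05913584  0.133     ] side [ 0.51012963 -0.05995961  0.133     ]
tube tip [(0.15, array([ 0.61077758, -0.29072117,  0.15      ])), (0.2, array([ 0.60220645, -0.28111353,  0.2       ]))] (array([ 0.60974053, -0.28862534,  0.16777661]), np.float64(0.004668147105280118))
sidecap [ 0.57460847 -0.22881465  0.185     ]
21
201
[0.25, 0.18, 0.29] 21 (array([ 18.32,  -5.88, -32.73]), array([0.  , 6.41, 0.  ]))
[0.25, 0.18, 0.29] 201 (array([ 18.32,  -5.88, -32.73]), array([  0.  , -16.09,  -0.  ]))
[0.45, -0.06, 0.29] 21 (array([ 44.69,  -5.87, -49.49]), array([0.  , 6.41, 0.  ]))
[0.45, -0.06, 0.29] 201 (array([ 44.69,  -5.87, -49.49]), array([  0.  , -16.09,  -0.  ]))
```

```bash
python3 -m jog '[0,18,-6,-33,0,3,0, 0,18,-6,-33,0,4,0, 0,18,-6,-33,0,5,0, 0,18,-6,-33,0,6.4,0, 0,18,-6,-33,0,6.4,0, 0,18,-6,-33,0,6.4,0, 0,18,-6,-33,0,6.4,0, 0,50.5,-4,-47.5,0,6.4,0, 0,50.5,-4,-47.5,0,6.4,0, 0,50.5,-4,-47.5,0,6.4,0, 0,50.5,-4,-47.5,0,6.4,0, 0,50.5,-4,-47.5,0,6.4,0]'; python3 -m jog '[0,0,0,0,0,0,0,0,0,0,0,0,0,0]'
```

```text
clock: 1.85
position: [0.4807, -0.0297, 0.2733]
ee_rot: [0.584, -0.583, 0.4, -0.4]
contact_force: [1.2, 1.3, 0.4]
width: 0.0851
clock: 2.1
position: [0.4785, -0.0283, 0.273]
ee_rot: [0.583, -0.583, 0.401, -0.399]
contact_force: [-1.0, 0.2, 0.1]
width: 0.0856
```

```bash
python3 - <<'E'
from h import *
p,R=pose(); print(p,rows([.511,-.059,.27],down(21)), get_state()["qpos"])
d=get_image("wrist"); cv2.imwrite("pics/c_w.png",d["color"])
E
```

```text
[ 0.47849115 -0.02827923  0.27302071] (array([4.04, 0.29, 1.93]), array([ 0.01,  0.01, -0.01])) [-2.05087913e-01  1.09012696e-01  1.61815385e+00  9.98621350e-04
  1.41673806e+00 -5.73348632e-01]
```

View pics/c_w.png

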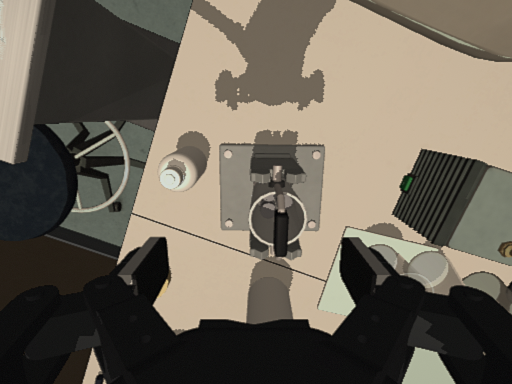

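```bash
cat >> h.py <<'E'
def wray(d,p,R,u,v):
    T=d["tool_from_camera"]; r=T[:3,:3]@np.linalg.solve(d["mtx"],[u,v,1.]); c=T[:3,3]
    return p+R.apply(c), R.apply(r)
def wonz(d,p,R,u,v,z):
    c,r=wray(d,p,R,u,v); return c+r*(z-c[2])/r[2]
E
python3 - <<'E'
from h import *
p,R=pose(); d=get_image("wrist"); a=d["color"]
cv2.imwrite("pics/d_w.png",cv2.resize(a[130:280,200:350],None,fx=4,fy=4,interpolation=cv2.INTER_CUBIC))
g=a.max(2); m=((g<50)*255).astype(np.uint8); m[:205]=0;m[262:]=0;m[:,:268]=0;m[:,294:]=0
n,l,st,c=cv2.connectedComponentsWithStats(m); print(st,c)
for (x,y) in [(220,145),(325,145),(325,231),(221,231)]: print(wonz(d,p,R,x,y,.01)[:2])
E
```

```text
[[     0      0    512    384 195969]
 [   273    210     21     47    633]
 [   291    248      3      1      3]
 [   268    261      3      1      3]] [[255.41758135 191.36276146]
 [280.77883096 233.39020537]
 [292.         248.        ]
 [269.         261.        ]]
[ 0.42404167 -0.02166952]
[0.5612277  0.03134592]
[ 0.61578241 -0.08644083]
[ 0.46843219 -0.14344873]
```

View pics/d_w.png

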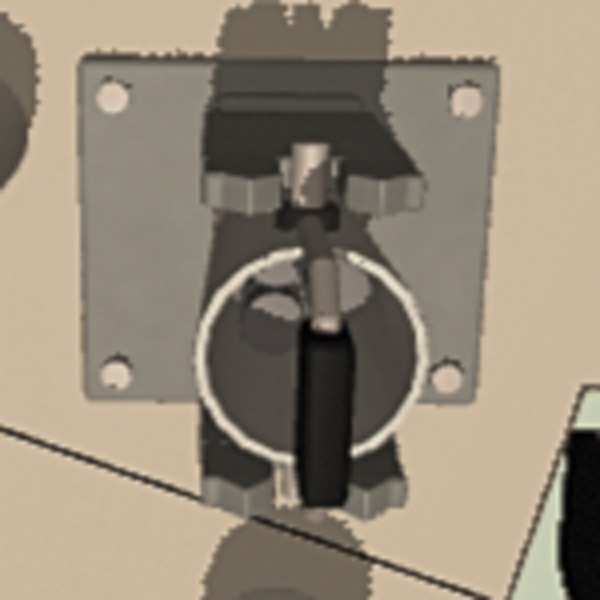

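```bash
python3 - <<'E'
from h import *
p,R=pose(); d=get_image("wrist")
for u,v,z in [(281.5,211,.178),(281,255,.175),(281.3,232,.178)]: print(wonz(d,p,R,u,v,z))
# rim circle centre z .133, crop centre (311,357), 
print("rim",wonz(d,p,R,200+311/4,130+357/4,.133))
g=(wonz(d,p,R,281.5,211,.178)+wonz(d,p,R,281,255,.178))/2
print(g, rows([g[0],g[1],.149],down(21)))
E
```

```text
[ 0.5053101  -0.03322441  0.178     ]
[ 0.52202927 -0.07385576  0.175     ]
[ 0.51274178 -0.05153668  0.178     ]
rim [ 0.51497849 -0.05579987  0.133     ]
[ 0.51324206 -0.05286762  0.178     ] (array([ 3.6 , 12.5 ,  2.39]), array([-0.  ,  0.02, -0.  ]))
```

```bash
python3 -m jog '[0,3.7,3,2.2,0,0,0,0,3.7,6,2.2,0,0,0,0,3.7,7.3,2.2,0,0,0,0,3.7,7.3,2.2,0,0,0,0,3.7,7.3,2.2,0,0,0]';python3 - <<'E'
from h import *
p,R=pose(); print(p,R.as_matrix()[:,1:])
d=get_image("wrist"); cv2.imwrite("pics/e_w.png",d["color"])
E
```

```text
clock: 2.88
position: [0.5131, -0.0558, 0.2022]
ee_rot: [0.583, -0.583, 0.399, -0.401]
contact_force: [0.5, -0.4, 0.2]
width: 0.0855
[ 0.51308078 -0.05576302  0.20219743] [[ 2.61044849e-03  9.32995231e-01]
 [-5.38327847e-04  3.59881750e-01]
 [-9.99996448e-01  2.24180958e-03]]
```

View pics/e_w.png

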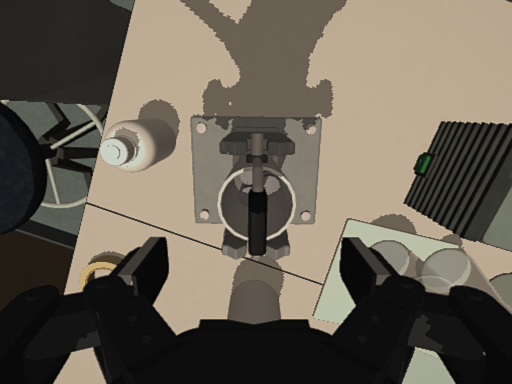

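```bash
python3 - <<'E'
from h import *
p,R=pose(); d=get_image("wrist"); a=d["color"]
cv2.imwrite("pics/f_w.png",cv2.resize(a[120:270,180:330],None,fx=4,fy=4,interpolation=cv2.INTER_CUBIC))
m=((a.max(2)<35)*255).astype(np.uint8); m[:188]=0;m[262:]=0;m[:,:240]=0;m[:,280:]=0
for v in range(192,256,6):
    x=np.where(m[v])[0]; print(v,x.min() if len(x) else 0,x.max() if len(x) else 0)
for u,v in [(258,190),(258,253)]:
    q=wonz(d,p,R,u,v,.178); print(q,R.inv().apply(q-p))
E
```

```text
192 249 265
198 248 266
204 248 266
210 248 266
216 248 266
222 248 266
228 248 265
234 248 265
240 249 265
246 249 265
252 250 264
[ 0.50681743 -0.03381227  0.178     ] [-0.02293191  0.02422361  0.0019557 ]
[ 0.52190543 -0.07250681  0.178     ] [0.01859984 0.02428907 0.00211557]
```

View pics/f_w.png

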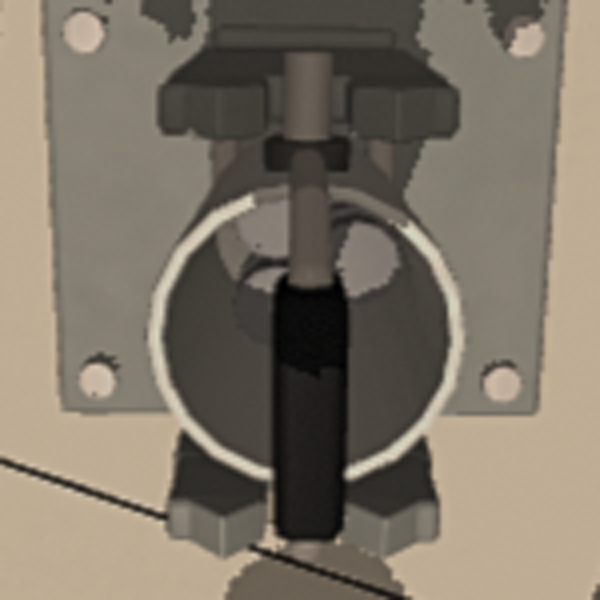

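```bash
python3 -m jog '[0,-0.2,2.5,0.17,0,0,0,60,-0.2,4,0.17,0,0,0,120,-0.2,5.2,0.17,0,0,0,190,-0.2,5.2,0.17,0,0,0,190,-0.2,5.2,0.17,0,0,0,190,-0.2,5.2,0.17,0,0,0]' 40;python3 - <<'E'
from h import *
p,R=pose(); print(p,rows([p[0],p[1],.149],R))
d=get_image("wrist"); cv2.imwrite("pics/g_w.png",d["color"][100:,100:420].repeat(2,0).repeat(2,1))
E
```

```text
clock: 3.72
position: [0.5139, -0.0537, 0.1494]
ee_rot: [0.583, -0.583, 0.4, -0.401]
contact_force: [-0.6, -0.4, 0.4]
width: 0.0218
[ 0.51394219 -0.05373213  0.14935528] (array([-0.  ,  0.04, -0.  ]), array([0., 0., 0.]))
```

View pics/g_w.png

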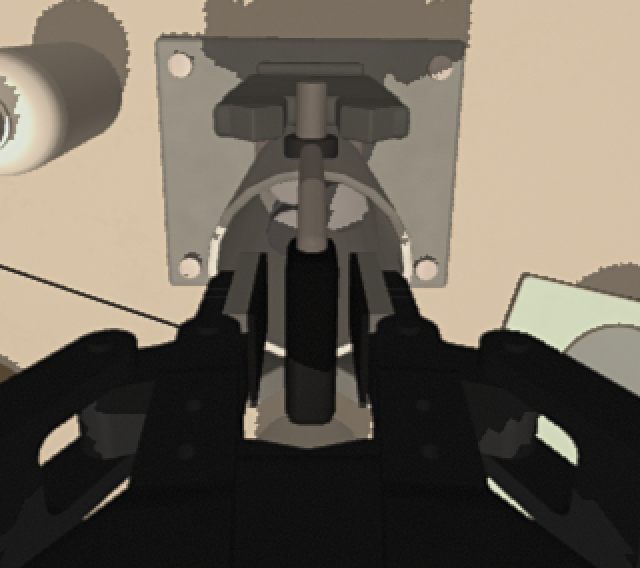

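```bash
python3 -m jog '[190,0,0,0.07,0,0,0,200,0,0,0.07,0,0,0,210,0,0,0.07,0,0,0,255,0,0,0.07,0,0,0,255,0,0,0.07,0,0,0,255,0,0,0.07,0,0,0]' 80; python3 -m jog '[255,0,-0.5,0,0,0,0,255,0,-1,0,0,0,0,255,0,-2,0,0,0,0,255,0,-3,0,0,0,0]'; python3 - <<'E'
from h import *
print(get_state()["contact_force"])
d=get_image("wrist"); cv2.imwrite("pics/h_w.png",d["color"][100:,100:420].repeat(2,0).repeat(2,1))
E
```

```text
clock: 4.53
position: [0.5144, -0.0533, 0.149]
ee_rot: [0.583, -0.583, 0.4, -0.4]
contact_force: [0.5, 0.4, 0.8]
width: 0.0107
clock: 5.03
position: [0.5141, -0.0534, 0.1794]
ee_rot: [0.583, -0.583, 0.4, -0.4]
contact_force: [-0.1, -0.8, -3.9]
width: 0.0111
[-0.0852029  -0.83149074 -3.92982933]
```

View pics/h_w.png

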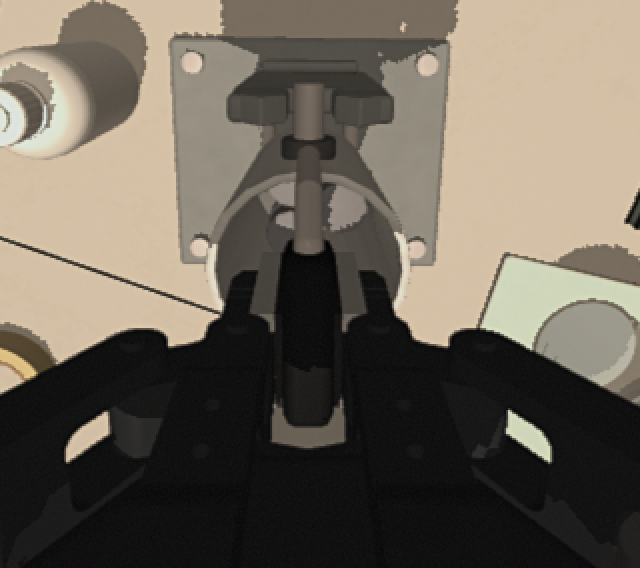

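```bash
python3 -m jog '[255,0,-2,0,0,0,0,255,0,-4.5,0,0,0,0,255,0,-7,0,0,0,0,255,0,-9,0,0,0,0,255,0,-10,0,0,0,0,255,1,-10,-1,0,0,0,255,3,-10,-3.5,0,0,0,255,5,-10,-6,0,0,0,255,7,-10,-8.5,0,0,0,255,9,-10,-10.5,0,0,0,255,11,-10,-11.5,0,0,0,255,13,-10,-11.5,0,0,0]'; python3 -m jog '[255,2,0,0,0,0,0,255,4,0,0,0,0,0,255,6,0,0,0,0,0,255,8,0,0,0,0,0,255,9,0,0,0,0,0,255,9,0,0,0,0,0,255,9,0,0,0,0,0]'; python3 - <<'E'
from h import *
C=cams()
p,R=pose(); print(p,rows([.485,-.3,.122],down(21)))
for n in C: cv2.imwrite(f"pics/i_{n}.png",C[n]["color"])
E
```

```text
clock: 6.58
position: [0.4521, -0.2172, 0.2779]
ee_rot: [-0.582, 0.583, -0.401, 0.4]
contact_force: [-0.3, 0.6, -3.7]
width: 0.0103
clock: 7.45
position: [0.4855, -0.2993, 0.2787]
ee_rot: [0.583, -0.583, 0.401, -0.4]
contact_force: [0.4, 0.1, -3.9]
width: 0.0106
[ 0.48553699 -0.29925181  0.2789133 ] (array([ 0.06, 15.69, -0.08]), array([-0.  ,  0.01, -0.  ]))
```

View pics/i_side.png

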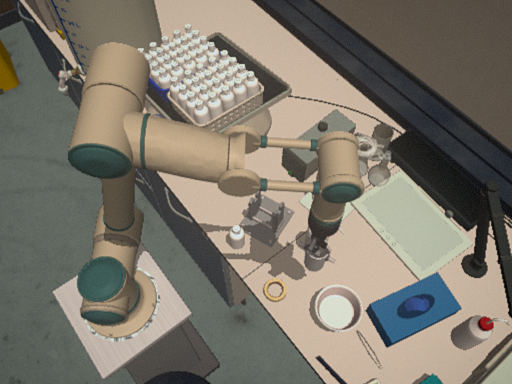

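View pics/i_top.png

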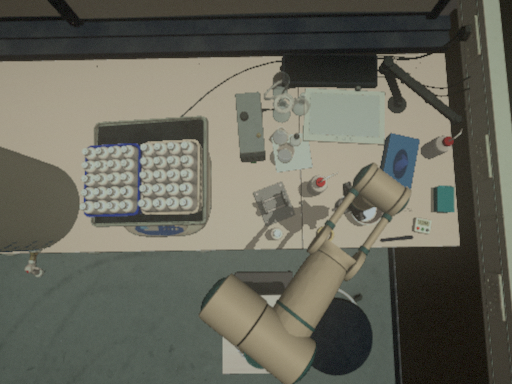

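```bash
python3 -m jog '[255,-2,-1,0,0,0,0,255,-5,-2,0,0,0,0,255,-8.5,-2,0,0,0,0,255,-11.5,-2,0,0,0,0,255,-14,-2,1.5,0,-0.3,0,255,-17,-2,4,0,-0.8,0,255,-20,-2,6.5,0,-1.3,0,255,-23,-2,9,0,-1.9,0,255,-26,-2,11.5,0,-2.5,0,255,-29,-2,13.5,0,-3,0,255,-32,-2,15.5,0,-3.5,0,255,-34,-2,17.3,0,-3.9,0]'; python3 -m jog '[255,-1.2,0,0.6,0,0,0,255,-1.2,0,0.6,0,0,0,255,-1.2,0,0.6,0,0,0]'; python3 - <<'E'
from h import *
C=cams()
p,R=pose(); print(p,rows([.53,.095,.121],down(52.5)),get_state()["qpos"])
for n in C: cv2.imwrite(f"pics/j_{n}.png",C[n]["color"])
E
```

```text
clock: 9.05
position: [0.5236, 0.0821, 0.2999]
ee_rot: [0.67, -0.669, 0.227, -0.228]
contact_force: [0.4, -0.6, -3.7]
width: 0.0107
clock: 9.43
position: [0.5186, 0.0908, 0.2991]
ee_rot: [-0.669, 0.669, -0.229, 0.229]
contact_force: [-0.3, 0.3, -3.9]
width: 0.0107
[0.51906105 0.09063921 0.29901617] (array([ 0.59, 17.8 ,  1.02]), array([ 0.  , -0.04,  0.  ])) [ 4.10784644e-02  1.71229701e-01  1.47936475e+00 -4.22431853e-04
  1.49071585e+00 -8.69410662e-01]
```

View pics/j_side.png

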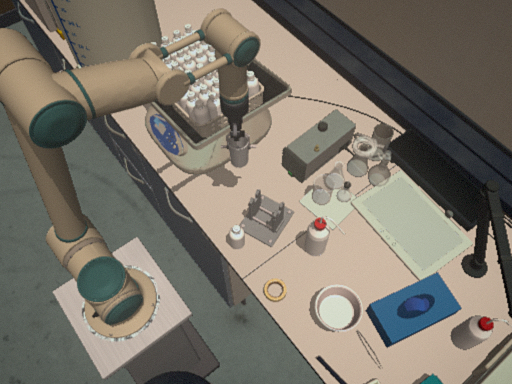

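```bash
python3 -m jog '[255,0.3,2,0.5,0,0,0,255,0.6,5,1,0,0,0,255,0.6,8,1,0,0,0,255,0.6,11,1,0,0,0,255,0.6,14,1,0,0,0,255,0.6,16,1,0,0,0,255,0.6,16.8,1,0,0,0,255,0.6,17.2,1,0,0,0,255,0.6,17.4,1,0,0,0,255,0.6,17.4,1,0,0,0]'; python3 -m jog '[255,0,0.1,0,0,0,0,255,0,0.2,0,0,0,0,255,0,0.3,0,0,0,0,255,0,0.3,0,0,0,0]'
```

```text
clock: 10.78
position: [0.5306, 0.0958, 0.1254]
ee_rot: [0.669, -0.669, 0.228, -0.229]
contact_force: [0.0, -0.4, -2.8]
width: 0.0107
clock: 11.28
position: [0.5301, 0.0958, 0.1217]
ee_rot: [0.669, -0.669, 0.229, -0.229]
contact_force: [0.4, -0.0, -3.4]
width: 0.0105
```

```bash
python3 -m jog '[255,0,0.05,0,0,0,0,255,0,0.1,0,0,0,0,255,0,0.15,0,0,0,0,255,0,0.15,0,0,0,0]'
```

```text
clock: 11.78
position: [0.5304, 0.0959, 0.1211]
ee_rot: [0.669, -0.669, 0.228, -0.229]
contact_force: [-1.6, 0.6, 4.3]
width: 0.0106
```

```bash
python3 -m jog '[200,0,0,0,0,0,0,120,0,0,0,0,0,0,40,0,0,0,0,0,0,0,0,0,0,0,0,0,0,0,-0.5,0,0,0,0,0,0,-3,0,0,0,0,0,0,-7,0,0,0,0,0,0,-11,0,0,0,0,0,0,-14,0,0,0,0,0,0,-14,0,0,0,0]' ; python3 - <<'E'
from h import *
p,R=pose(); print(p)
d=get_image("wrist"); cv2.imwrite("pics/k_w.png",d["color"]); C=cams()
for n in C: cv2.imwrite(f"pics/k_{n}.png",C[n]["color"])
a=C["side"]["color"]; cv2.imwrite("pics/k_sc.png",cv2.resize(a[90:230,180:330],None,fx=4,fy=4))
E
```

```text
clock: 13.02
position: [0.5318, 0.0959, 0.2632]
ee_rot: [0.67, -0.668, 0.227, -0.231]
contact_force: [-0.7, -0.3, -0.5]
width: 0.0852
[0.53177019 0.09588012 0.26324342]
```

View pics/k_w.png

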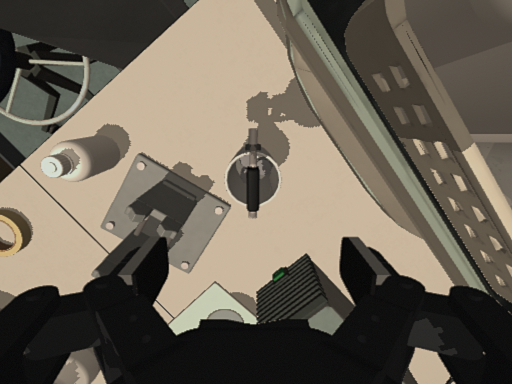

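View pics/k_sc.png

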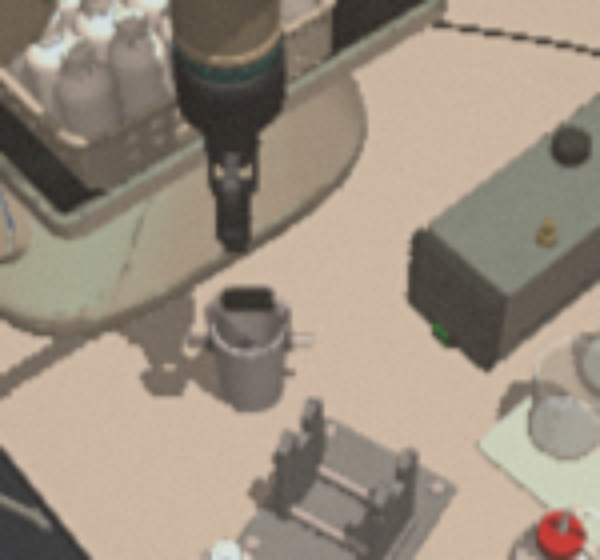

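```bash
python3 - <<'E'
from h import *
p,R=pose(); d=get_image("wrist")
print("rim",wonz(d,p,R,254,178,.105),"bar",wonz(d,p,R,253,187,.15))
# fit kinematics
E=[([1.14,.2766,1.50616,0,1.3607,-.121],[.17522,.54745,.2309]),([-.20509,.10901,1.61815,0,1.41674,-.5733],[.4785,-.02828,.27302]),([.04108,.17123,1.47936,0,1.49072,-.8694],[.51906,.09064,.29902])]
s=get_state();print(s["qpos"],s["position"],s["effort"])
E.append((s["qpos"],s["position"]))
A=[];b=[]
for q,P in E:
    r=np.sqrt(np.hypot(P[0],P[1])**2-.0696**2); a,f=q[1],q[1]+q[2]
    A.append([np.sin(a),np.sin(f),np.cos(f),1,0]);b.append(r)
    A.append([np.cos(a),np.cos(f),-np.sin(f),0,1]);b.append(P[2])
x,res,rk,sv=np.linalg.lstsq(np.array(A),np.array(b),rcond=None);print(x,res,sv)
E
```

```text
rim [0.52736735 0.0968316  0.105     ] bar [0.5256386 0.0970587 0.15     ]
[ 4.95086315e-02  2.06711353e-01  1.53154548e+00  1.02055226e-04
  1.40607231e+00 -8.62429683e-01] [0.52929573 0.09574802 0.25885222] [ 1.87301746e-02 -3.84695399e+01 -2.53547966e+01  7.04545455e-04
 -1.56516991e-03  2.36104469e-06]
[ 0.63390955  0.41842628  0.06832136  0.00252318 -0.22429716] [4.02839362e-07] [3.46243791 2.82762713 0.08616061 0.06726675 0.0640316 ]
```

```bash
python3 - <<'E'
from h import *
p,R=pose()
print(rows([.42,.085,.29],down(-87.5)))
p1=np.array([.42,.085,.29]);R1=down(-87.5)
def body(h,pit):
    h,pit=np.radians([h,pit]); y=np.array([np.cos(pit)*np.cos(h),np.cos(pit)*np.sin(h),-np.sin(pit)]); z=np.array([np.sin(h),-np.cos(h),0]); return Ro.from_matrix(np.c_[np.cross(y,z),y,z])
print(rows(p1,body(2.5,12),p1,R1))
E
cat >> h.py <<'E'
def body(h,pit,roll=0):
    h,pit=np.radians([h,pit]); y=np.array([np.cos(pit)*np.cos(h),np.cos(pit)*np.sin(h),-np.sin(pit)]); z=np.array([np.sin(h),-np.cos(h),0]); return Ro.from_matrix(np.c_[np.cross(y,z),y,z])*Ro.from_rotvec([0,np.radians(roll),0])
E
```

```text
(array([-7.99, -3.08, -7.55]), array([2.000e-02, 1.747e+01, 1.000e-02]))
(array([0., 0., 0.]), array([0.  , 0.  , 9.75]))
```

```bash
python3 -m jog '[0,-2,-2,-2,0,1.3,0,0,-4,-3,-4,0,2.6,0,0,-6,-3,-6,0,3.9,0,0,-8,-3,-7.5,0,5.2,0,0,-8,-3,-7.5,0,6.5,0,0,-8,-3,-7.5,0,7.8,0,0,-8,-3,-7.5,0,9.1,0,0,-8,-3,-7.5,0,10.4,0,0,-8,-3,-7.5,0,11.7,0,0,-8,-3,-7.5,0,13,0,0,-8,-3,-7.5,0,14.3,0,0,-8,-3,-7.5,0,15.6,0]'; python3 -m jog '[0,0,0,0,0,1.3,0,0,0,0,0,0,1.9,0,0,0,0,0,0,1.9,0,0,0,0,0,0,1.9,0]'; python3 - <<'E'
from h import *
p,R=pose(); print(p,get_state()["qpos"]); print(rows([.42,.085,.29],body(2.5,12)),rows([.42,.085,.29],body(2.5,50)))
E
```

```text
clock: 14.72
position: [0.4203, 0.0854, 0.2889]
ee_rot: [0.104, -0.106, 0.699, -0.699]
contact_force: [-0.2, -0.3, -0.6]
width: 0.0856
clock: 15.22
position: [0.4207, 0.0855, 0.2896]
ee_rot: [0.014, -0.015, 0.707, -0.707]
contact_force: [0.7, -0.6, -0.2]
width: 0.0854
[0.42068906 0.08545037 0.28958864] [3.79350509e-02 2.19433029e-02 1.67344082e+00 9.36062003e-05
 1.44763460e+00 1.56825105e+00]
(array([ 0.07, -0.04,  0.04]), array([-0.01, -0.02,  9.76])) (array([ 0.07, -0.04,  0.04]), array([-0.01, -0.02,  5.01]))
```

```bash
python3 -m jog '[0,-2,0,0,0,0,1.2,0,-4,0,0,0,0,2.4,0,-6,0,0,0,0,3.6,0,-8,0,0,0,0,4.8,0,-8,0,0,0,0,6,0,-8,0,0,0,0,7.2,0,-8,0,0,0,0,8.4,0,-8,0,0,0,0,9.75,0,-8,0,0,0,0,9.75,0,-8,0,0,0,0,9.75]'; python3 - <<'E'
from h import *
p,R=pose(); q=get_state()["qpos"];print(p,q);print(rows(p,body(2.5,12)))
E1=[([1.14,.2766,1.50616,0,1.3607,-.121],[.17522,.54745,.2309]),([-.20509,.10901,1.61815,0,1.41674,-.5733],[.4785,-.02828,.27302]),([.04108,.17123,1.47936,0,1.49072,-.8694],[.51906,.09064,.29902]),([.0379,.02194,1.67344,0,1.44763,1.568],[.42069,.08545,.28959]),(q,p)]
A=[];b=[]
for q,P in E1:
    r=np.sqrt(np.hypot(P[0],P[1])**2-.0696**2); a,f=q[1],q[1]+q[2]; w=f+q[4]
    A.append([np.sin(a),np.sin(f),np.cos(f),0,1,np.sin(w)]);b.append(r)
    A.append([np.cos(a),np.cos(f),-np.sin(f),1,0,np.cos(w)]);b.append(P[2])
A=np.array(A);b=np.array(b)
x,res,rk,sv=np.linalg.lstsq(A,b,rcond=None);print(x,res,sv)
E
```

```text
clock: 16.48
position: [0.4791, 0.127, 0.2663]
ee_rot: [0.361, 0.29, 0.673, -0.577]
contact_force: [-0.3, 0.3, -0.4]
width: 0.0853
[0.47909316 0.12699149 0.26633767] [-0.01770485 -0.22091307  2.36172513  1.33239692  0.18758926  0.20612849]
(array([0., 0., 0.]), array([ 0.93, -0.18,  2.86]))
[0.64368968 0.38878309 0.09694194 0.23338065 0.03524246 0.44303264] [1.95792593e-05] [4.38336316 3.1668526  0.79367405 0.32469073 0.13907239 0.04988336]
```

```bash
cat >> h.py <<'E'
C0=np.array([[0,0,-1.],[-1,0,0],[0,1,0]])  # tool axes in link6
def Rl(q):
    z=lambda a:Ro.from_euler('z',a); y=lambda a:Ro.from_euler('y',a)
    R1=z(q[0]);R2=R1*y(q[1]);R3=R2*y(q[2]);R4=R3*z(q[3]);R5=R4*y(q[4]);R6=R5*z(q[5])
    return R1,R2,R3,R4,R5,R6
E
python3 - <<'E'
from h import *
s=get_state();q=s["qpos"];p,R=pose()
RR=Rl(q); print(np.round(RR[5].as_matrix()@C0-R.as_matrix(),3))
D=[([1.14,.2766,1.50616,0,1.3607,-.121],[.17522,.54745,.2309]),([-.20509,.10901,1.61815,0,1.41674,-.5733],[.4785,-.02828,.27302]),([.04108,.17123,1.47936,0,1.49072,-.8694],[.51906,.09064,.29902]),([.0495086,.20671,1.531545,0,1.40607,-.8624],[.529296,.095748,.25885]),([.037935,.02194,1.67344,0,1.44763,1.568],[.42069,.08545,.28959]),(q,p)]
import json; json.dump([[list(map(float,a)),list(map(float,b))] for a,b in D],open("D.json","w"))
def fit(D,late):
    A=[];b=[]
    for q,P in D:
        RR=[r.as_matrix() for r in Rl(q)]
        # params: a(x1),lat(y), h, L2(z2), e(x3), L3(z3), d(z6)
        A.append(np.c_[RR[0][:,0],RR[late][:,1],[0,0,1],RR[1][:,2],RR[2][:,0],RR[2][:,2],RR[5][:,2]]); b.append(P)
    A=np.vstack(A);b=np.hstack(b); x,res,rk,sv=np.linalg.lstsq(A,b,rcond=None); return x,np.abs(A@x-b).max(),sv
for late in (0,3,5): print(late,fit(D,late))
E
```

```text
[[-0.  0. -0.]
 [-0. -0. -0.]
 [-0. -0.  0.]]
0 (array([0.00146506, 0.06947915, 0.13342988, 0.63008605, 0.05863579,
       0.41936276, 0.36342317]), np.float64(0.0003055499885492585), array([4.79510976, 3.47261794, 2.45032601, 0.88899358, 0.35648171,
       0.14619293, 0.07062813]))
3 (array([-0.29284473,  0.06953937,  0.35566697,  0.70628561,  0.19561097,
        0.72505439,  0.48149311]), np.float64(0.03183889938228823), array([4.80430353, 3.4804172 , 2.44003925, 0.83908193, 0.34702254,
       0.14757975, 0.07286494]))
5 (array([-0.40712982,  0.05547301,  0.3003897 ,  0.93063639,  0.22633439,
        0.82420303,  0.60283204]), np.float64(0.06794027417755549), array([4.80264829, 3.49765822, 2.4301615 , 0.80267768, 0.35665079,
       0.1358653 , 0.07294392]))
```

```bash
cat >> h.py <<'E'
from scipy.optimize import least_squares
LO=np.array([-2.89,-.75,.22,-1.18,.11,-2.7]);HI=np.array([2.89,2.08,2.7,4.32,2.71,2.7])
PR=np.array([.00146506,.06947915,.13342988,.63008605,.05863579,.41936276,.36342317])
def fk(q):
    M=[r.as_matrix() for r in Rl(q)]
    a,l,h,L2,e,L3,d=PR
    S=a*M[0][:,0]+l*M[0][:,1]+np.array([0,0,h]); El=S+L2*M[1][:,2]; W=El+e*M[2][:,0]+L3*M[2][:,2]
    return W+d*M[5][:,2], M[5]@C0, S,El,W
def ik(P,R,seeds=None):
    Rm=R.as_matrix(); out=[]
    az=np.arctan2(P[1],P[0])
    if seeds is None: 
        seeds=[[np.clip(az+da,-2.8,2.8),.0,2.,q4,q5,q6] for da in(-.6,.6) for q4 in(-.8,.8,2.,3.2) for q5 in(.6,1.6) for q6 in(-1.5,0,1.5)]
    def f(q):
        p,r=fk(q)[:2]; return np.r_[(p-P)*5,(Ro.from_matrix(r.T@Rm)).as_rotvec()]
    for s in seeds:
        o=least_squares(f,np.clip(s,LO+.01,HI-.01),bounds=(LO,HI),max_nfev=40)
        if o.cost<1e-7 and not any(np.abs(o.x-x).max()<.05 for x in out): out.append(o.x)
    return out
E
cat > scan.py <<'E'
from h import *
import sys
B=np.array(eval(sys.argv[1])); zg=float(sys.argv[2]); 
for p in eval(sys.argv[4]):
  for hd in eval(sys.argv[3]):
    R=body(hd,p); P=np.array([*B,zg])+.016*R.as_matrix()[:,1]
    W=P-.363*R.as_matrix()[:,1]
    s=ik(P,R)
    print(p,hd,"W",np.round(W,2),[np.round(x,2).tolist() for x in s])
E
time python3 scan.py '[.529,.096]' .04 'range(-60,61,20)' '[20]'; time python3 scan.py '[.415,.045]' .04 'range(-60,-29,10)' '[15,20,25]'
```

```text
20 -60 W [0.37 0.38 0.16] []
20 -40 W [0.28 0.31 0.16] []
20 -20 W [0.22 0.21 0.16] [[0.52, 0.87, 2.59, 3.95, 1.44, -1.32]]
20 0 W [0.2  0.1  0.16] []
20 20 W [ 0.22 -0.02  0.16] []
20 40 W [ 0.28 -0.11  0.16] [[-0.62, 0.88, 2.6, 1.92, 1.32, -1.91]]
20 60 W [ 0.37 -0.19  0.16] [[-0.64, 0.78, 2.32, 1.44, 1.23, -1.53]]
15 -60 W [0.25 0.34 0.13] []
15 -50 W [0.2  0.3  0.13] []
15 -40 W [0.16 0.26 0.13] []
15 -30 W [0.12 0.21 0.13] []
20 -60 W [0.25 0.33 0.16] []
20 -50 W [0.21 0.29 0.16] []
20 -40 W [0.17 0.25 0.16] []
20 -30 W [0.13 0.21 0.16] []
25 -60 W [0.26 0.32 0.19] []
25 -50 W [0.21 0.29 0.19] []
25 -40 W [0.17 0.25 0.19] []
25 -30 W [0.14 0.2  0.19] []
real	0m18.810s
user	0m18.958s
sys	0m0.245s

real	0m37.854s
user	0m38.373s
sys	0m0.148s
```

```bash
python3 scan.py '[.49,-.30]' .04 'range(-80,41,20)' '[15,22]'; python3 scan.py '[.54,.08]' .04 '[-25,-20,-15,-10,-5]' '[22]'
```

```text
15 -80 W [0.43 0.03 0.13] []
15 -60 W [ 0.32 -0.01  0.13] [[-0.25, 0.94, 2.54, 3.91, 1.55, -1.33]]
15 -40 W [ 0.23 -0.08  0.13] []
15 -20 W [ 0.18 -0.19  0.13] []
15 0 W [ 0.15 -0.3   0.13] [[-1.3, 0.92, 2.5, 1.9, 1.39, -1.84]]
15 20 W [ 0.18 -0.41  0.13] [[-1.33, 0.84, 2.22, 1.45, 1.32, -1.49]]
15 40 W [ 0.23 -0.52  0.13] [[-1.27, 0.86, 1.95, 1.11, 1.45, -1.26]]
22 -80 W [0.43 0.02 0.17] []
22 -60 W [ 0.33 -0.02  0.17] [[-0.28, 0.8, 2.52, 3.87, 1.32, -1.44]]
22 -40 W [ 0.24 -0.09  0.17] []
22 -20 W [ 0.19 -0.19  0.17] []
22 0 W [ 0.17 -0.3   0.17] [[-1.26, 0.79, 2.48, 1.92, 1.23, -1.7]]
22 20 W [ 0.19 -0.41  0.17] [[-1.3, 0.75, 2.22, 1.43, 1.21, -1.39]]
22 40 W [ 0.24 -0.51  0.17] [[-1.25, 0.79, 1.95, 1.08, 1.36, -1.19]]
22 -25 W [0.25 0.22 0.17] [[0.5, 0.8, 2.52, 4.03, 1.3, -1.42]]
22 -20 W [0.24 0.19 0.17] [[0.45, 0.83, 2.59, 3.88, 1.39, -1.37]]
22 -15 W [0.23 0.16 0.17] [[0.37, 0.88, 2.65, 3.72, 1.51, -1.34]]
22 -10 W [0.22 0.14 0.17] []
22 -5 W [0.22 0.11 0.17] []
```

```bash
python3 - <<'E'
from h import *
t=cams()["top"]
# free map candidates: pixel->world for key points on top view
for n,u,v,z in [("tongs",385,207,0),("tongs2",412,210,0),("timer",422,226,.02),("pen L",381,240,0),("pen R",413,238,0),("box BL",378,192,.05),("box TL",388,135,.05),("box BR",412,197,.05),("dish px",366,208,.055),("edge",300,249,0),("teal",443,199,.03),("psbox bl",240,160,.05),("psbox br",265,160,.05),("mat bl",276,172,0),("mat br",311,167,0)]:
    print(n,np.round(onz(t,u,v,z)[:2],3))
E
```

```text
tongs [ 0.49  -0.514]
tongs2 [ 0.476 -0.624]
timer [ 0.41  -0.652]
pen L [ 0.356 -0.49 ]
pen R [ 0.362 -0.62 ]
box BL [ 0.547 -0.473]
box TL [ 0.78  -0.527]
box BR [ 0.525 -0.608]
dish px [ 0.484 -0.421]
edge [ 0.326 -0.16 ]
teal [ 0.516 -0.74 ]
psbox bl [0.688 0.077]
psbox br [ 0.686 -0.024]
mat bl [ 0.645 -0.069]
mat br [ 0.663 -0.215]
```

```bash
python3 - <<'E'
from h import *
Rg=body(0,20)
for pp in (0,8,15):
  for phi in (60,90,110,130,150):
    Rp=body(0,pp,phi); T=Rp*Rg.inv()
    b=T.apply([0,0,1]); low=T.inv().apply([0,0,-1]); la=np.degrees(np.arctan2(low[1],low[0]))
    lip=T.apply(np.array([0,0,.060])+.03*np.r_[low[:2]/np.linalg.norm(low[:2]),0])
    bail=T.apply([0,0,.105])
    print(pp,phi,"below level",round(-np.degrees(np.arcsin(b[2])),1),"b",np.round(b,2),"low az",round(la),"lip",np.round(lip*1000),"bail",np.round(bail*1000))
for P,R in [([.50,-.285,.045],body(0,20)),([.5,-.30,.15],body(0,10)),([.50,-.35,.13],body(0,8,0)),([.50,-.35,.13],body(0,8,70)),([.50,-.35,.13],body(0,8,140))]:
    print([np.round(x,2).tolist() for x in ik(P,R)])
E
```

```text
0 60 below level -28.0 b [-0.34 -0.81  0.47] low az -101 lip [-26. -62.   2.] bail [-36. -85.  49.]
0 90 below level -0.0 b [-0.34 -0.94  0.  ] low az -90 lip [-21. -56. -30.] bail [-36. -99.   0.]
0 110 below level 18.7 b [-0.34 -0.88 -0.32] low az -83 lip [-17. -44. -48.] bail [-36. -93. -34.]
0 130 below level 37.2 b [-0.34 -0.72 -0.6 ] low az -74 lip [-13. -27. -60.] bail [-36. -76. -63.]
0 150 below level 54.5 b [-0.34 -0.47 -0.81] low az -59 lip [ -6.  -8. -66.] bail [-36. -49. -85.]
8 60 below level -30.9 b [-0.27 -0.81  0.51] low az -93 lip [-21. -63.   5.] bail [-29. -85.  54.]
8 90 below level -2.7 b [-0.34 -0.94  0.05] low az -82 lip [-21. -58. -27.] bail [-36. -99.   5.]
8 110 below level 15.7 b [-0.38 -0.88 -0.27] low az -75 lip [-20. -46. -45.] bail [-40. -93. -28.]
8 130 below level 33.4 b [-0.42 -0.72 -0.55] low az -65 lip [-17. -29. -58.] bail [-44. -76. -58.]
8 150 below level 49.3 b [-0.45 -0.47 -0.76] low az -49 lip [-11. -12. -65.] bail [-47. -49. -80.]
15 60 below level -32.8 b [-0.21 -0.81  0.54] low az -85 lip [-17. -65.   7.] bail [-22. -85.  57.]
15 90 below level -5.1 b [-0.33 -0.94  0.09] low az -76 lip [-21. -59. -25.] bail [-35. -99.   9.]
15 110 below level 12.8 b [-0.41 -0.88 -0.22] low az -69 lip [-22. -47. -43.] bail [-43. -93. -23.]
15 130 below level 29.7 b [-0.49 -0.72 -0.49] low az -58 lip [-21. -31. -56.] bail [-51. -76. -52.]
15 150 below level 44.2 b [-0.54 -0.47 -0.7 ] low az -42 lip [-17. -14. -63.] bail [-57. -49. -73.]
[[-1.28, 0.81, 2.53, 1.92, 1.28, -1.76]]
[[-1.34, 0.66, 2.49, 1.8, 1.4, -1.58]]
[[-1.38, 0.74, 2.39, 1.76, 1.43, -1.56]]
[[-1.38, 0.74, 2.39, 1.76, 1.43, -0.34]]
[[-1.38, 0.74, 2.39, 1.76, 1.43, 0.88]]
```

```bash
python3 -m jog '[0,0,0,0,0,0,0]'; python3 - <<'E'
from h import *
s=get_state();print(s["qpos"],s["qd"])
E
cat > plan.py <<'E'
from h import *
# joint path -> row poses rel. to start ; usage plan(qs list of waypoints, n rows)
def plan(q0,q1,n,ease=True):
    p0,R0,_,_,_=fk(q0); R0=Ro.from_matrix(R0)
    for i in range(1,n+1):
        s=i/n
        q=np.array(q0)+(np.array(q1)-q0)*s; p,R,S,El,W=fk(q); a,b=rows(p,Ro.from_matrix(R),p0,R0)
        print(i,a.tolist(),b.tolist(),"| tcp",np.round(p,3),"W",np.round(W,2),"y",np.round(R[:,1],2))
E
```

```text
clock: 16.7
position: [0.4794, 0.1264, 0.2666]
ee_rot: [0.36, 0.29, 0.673, -0.577]
contact_force: [-0.0, 0.6, 0.7]
width: 0.0852
[-0.01749068 -0.22101335  2.36020587  1.3189325   0.18622005  0.22045782] [ 0.00371852 -0.0008133  -0.00799109  0.00109293  0.00060255 -0.01548446]
```

```bash
python3 - <<'E'
from plan import *
q0=get_state()["qpos"]; p,R=pose(); print(p-fk(q0)[0])
q1=ik(np.array([.5297,.0958,.28]),down(52.5),seeds=[[.05,.2,1.5,0,1.4,-.86]])[0]; print(np.round(q1,3))
plan(q0,q1,8)
E
```

```text
[ 1.08740032e-06  1.13928565e-04 -3.99669170e-05]
[ 0.049  0.196  1.493  0.     1.452 -0.867]
1 [-3.42, 1.98, -4.73] [-1.05, -2.25, -0.09] | tcp [0.508 0.177 0.287] W [0.23 0.07 0.5 ] y [ 0.76  0.3  -0.58]
2 [-5.04, 3.32, -8.35] [-2.02, -4.48, -0.25] | tcp [0.523 0.215 0.295] W [0.28 0.07 0.52] y [ 0.67  0.4  -0.62]
3 [-5.26, 4.2, -10.42] [-2.94, -6.67, -0.5] | tcp [0.528 0.237 0.294] W [0.32 0.07 0.54] y [ 0.56  0.45 -0.69]
4 [-4.63, 4.72, -10.69] [-3.84, -8.78, -0.87] | tcp [0.528 0.241 0.286] W [0.37 0.08 0.57] y [ 0.44  0.45 -0.77]
5 [-3.7, 4.9, -9.14] [-4.74, -10.77, -1.38] | tcp [0.526 0.225 0.276] W [0.41 0.08 0.59] y [ 0.32  0.4  -0.86]
6 [-3.01, 4.71, -5.95] [-5.68, -12.57, -2.06] | tcp [0.526 0.193 0.269] W [0.45 0.08 0.61] y [ 0.2   0.3  -0.93]
7 [-2.99, 4.04, -1.51] [-6.67, -14.13, -2.92] | tcp [0.527 0.149 0.269] W [0.49 0.09 0.63] y [ 0.1   0.16 -0.98]
8 [-3.89, 2.79, 3.66] [-7.75, -15.38, -3.97] | tcp [0.53  0.096 0.28 ] W [0.53 0.1  0.64] y [ 0.  0. -1.]
```

```bash
python3 - <<'E'
from plan import *
q0=get_state()["qpos"]
q1=ik(np.array([.5297,.0958,.28]),down(52.5),seeds=[[.05,.2,1.5,0,1.4,-.86]])[0]
qA=np.array([-.35,-.1,1.95,.6,.7,-.3])
plan(q0,qA,6)
plan(qA,q1,6)
E
```

```text
1 [-3.22, 1.04, 0.51] [-0.19, -1.31, 0.04] | tcp [0.507 0.124 0.287] W [0.22 0.05 0.49] y [ 0.8   0.19 -0.56]
2 [-5.77, 1.88, 1.64] [-0.33, -2.62, -0.02] | tcp [0.53  0.115 0.302] W [0.24 0.04 0.51] y [ 0.79  0.21 -0.57]
3 [-7.69, 2.49, 3.43] [-0.43, -3.92, -0.18] | tcp [0.549 0.098 0.313] W [0.27 0.02 0.53] y [ 0.77  0.21 -0.6 ]
4 [-9.0, 2.84, 5.93] [-0.5, -5.18, -0.46] | tcp [0.563 0.075 0.32 ] W [0.29 0.   0.55] y [ 0.75  0.2  -0.63]
5 [-9.78, 2.84, 9.13] [-0.57, -6.41, -0.85] | tcp [0.572 0.043 0.324] W [ 0.31 -0.02  0.57] y [ 0.72  0.18 -0.67]
6 [-10.09, 2.39, 13.01] [-0.65, -7.57, -1.37] | tcp [0.576 0.004 0.326] W [ 0.33 -0.05  0.59] y [ 0.68  0.14 -0.72]
1 [-2.46, 1.37, -2.31] [-0.99, -1.62, 0.12] | tcp [0.575 0.038 0.313] W [ 0.37 -0.03  0.6 ] y [ 0.57  0.2  -0.79]
2 [-4.08, 2.21, -4.62] [-1.97, -3.21, 0.22] | tcp [0.568 0.064 0.3  ] W [ 0.4  -0.02  0.61] y [ 0.46  0.22 -0.86]
3 [-4.97, 2.59, -6.68] [-2.94, -4.75, 0.29] | tcp [0.558 0.081 0.289] W [0.44 0.   0.62] y [ 0.33  0.21 -0.92]
4 [-5.31, 2.56, -8.3] [-3.9, -6.23, 0.34] | tcp [0.548 0.091 0.281] W [0.47 0.03 0.63] y [ 0.21  0.17 -0.96]
5 [-5.33, 2.17, -9.35] [-4.88, -7.62, 0.35] | tcp [0.538 0.096 0.278] W [0.5  0.06 0.64] y [ 0.1   0.1  -0.99]
6 [-5.24, 1.47, -9.82] [-5.86, -8.92, 0.33] | tcp [0.53  0.096 0.28 ] W [0.53 0.1  0.64] y [ 0.  0. -1.]
```

```bash
python3 -m jog '[0,-3.2,1,0.5,-0.2,-1.3,0, 0,-5.8,1.9,1.6,-0.3,-2.6,0, 0,-7.7,2.5,3.4,-0.4,-3.9,-0.2, 0,-9,2.8,5.9,-0.5,-5.2,-0.5, 0,-9.8,2.8,9.1,-0.6,-6.4,-0.85, 0,-10.1,2.4,13,-0.65,-7.6,-1.4, 0,-10.1,2.4,13,-0.65,-7.6,-1.4, 0,-10.1,2.4,13,-0.65,-7.6,-1.4]'; python3 - <<'E'
from plan import *
q0=get_state()["qpos"];print(q0)
q1=ik(np.array([.5297,.0958,.265]),down(52.5),seeds=[[.05,.2,1.5,0,1.4,-.86]])[0]
plan(q0,q1,8)
E
```

```text
clock: 17.7
position: [0.5754, 0.0052, 0.3253]
ee_rot: [-0.607, 0.121, -0.448, 0.645]
contact_force: [-0.0, 1.2, -0.8]
width: 0.0854
[-0.34647989 -0.10055574  1.94990982  0.591062    0.70004095 -0.29296403]
1 [-1.79, 1.17, -1.79] [-0.74, -1.21, 0.08] | tcp [0.575 0.03  0.314] W [ 0.36 -0.04  0.6 ] y [ 0.6   0.18 -0.78]
2 [-3.12, 2.06, -3.62] [-1.47, -2.4, 0.15] | tcp [0.571 0.051 0.302] W [ 0.38 -0.03  0.6 ] y [ 0.52  0.21 -0.83]
3 [-4.04, 2.68, -5.37] [-2.2, -3.57, 0.21] | tcp [0.565 0.068 0.291] W [ 0.41 -0.01  0.61] y [ 0.43  0.22 -0.88]
4 [-4.59, 3.06, -6.96] [-2.92, -4.72, 0.27] | tcp [0.558 0.08  0.281] W [0.44 0.   0.62] y [ 0.33  0.21 -0.92]
5 [-4.84, 3.21, -8.31] [-3.64, -5.83, 0.31] | tcp [0.55  0.088 0.273] W [0.46 0.02 0.62] y [ 0.24  0.18 -0.95]
6 [-4.88, 3.17, -9.37] [-4.36, -6.91, 0.34] | tcp [0.542 0.093 0.268] W [0.49 0.05 0.62] y [ 0.16  0.13 -0.98]
7 [-4.81, 2.95, -10.11] [-5.09, -7.94, 0.35] | tcp [0.535 0.096 0.265] W [0.51 0.07 0.63] y [ 0.07  0.07 -0.99]
8 [-4.7, 2.57, -10.52] [-5.83, -8.92, 0.34] | tcp [0.53  0.096 0.265] W [0.53 0.1  0.63] y [-0. -0. -1.]
```

```bash
python3 -m jog '[0,-1.8,1.2,-1.8,-0.7,-1.2,0.1,0,-3.1,2.1,-3.6,-1.5,-2.4,0.15,0,-4,2.7,-5.4,-2.2,-3.6,0.2,0,-4.6,3.1,-7,-2.9,-4.7,0.3,0,-4.8,3.2,-8.3,-3.6,-5.8,0.3,0,-4.9,3.2,-9.4,-4.4,-6.9,0.35,0,-4.8,2.95,-10.1,-5.1,-7.95,0.35,0,-4.7,2.6,-10.5,-5.8,-8.9,0.35,0,-4.7,2.6,-10.5,-5.8,-8.9,0.35,0,-4.7,2.6,-10.5,-5.8,-8.9,0.35]'; python3 - <<'E'
from plan import *
p,R=pose(); print(get_state()["qpos"]); print(rows([.5304,.0959,.122],down(52.5)))
d=get_image("wrist"); cv2.imwrite("pics/l_w.png",d["color"])
a=d["color"]; m=((a.max(2)<40)*255).astype(np.uint8); m[:150]=0;m[235:]=0;m[:,:225]=0;m[:,290:]=0
for v in range(160,225,6):
    x=np.where(m[v])[0]; print(v,x.min() if len(x) else 0,x.max() if len(x) else 0)
E
```

```text
clock: 18.95
position: [0.5303, 0.0959, 0.265]
ee_rot: [0.671, -0.668, 0.227, -0.229]
contact_force: [0.3, -0.3, -0.2]
width: 0.0852
[ 0.04824924  0.2011155   1.52364742  0.00231898  1.41216348 -0.86555503]
(array([-0.02, 14.3 , -0.07]), array([-0.03, -0.02,  0.01]))
160 0 0
166 0 0
172 248 259
178 248 259
184 248 259
190 248 259
196 248 259
202 248 259
208 248 258
214 0 0
220 0 0
```

View pics/l_w.png

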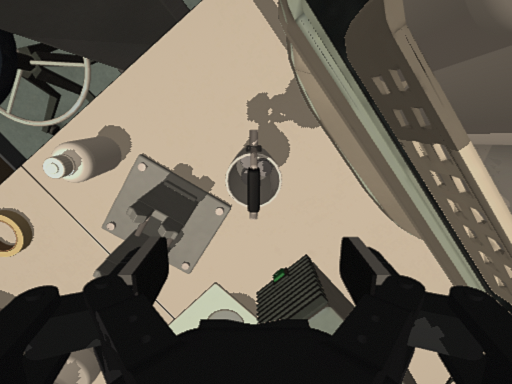

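```bash
python3 -m jog '[0,0,4,0,0,0,0,0,0,9,0,0,0,0,0,0,13,0,0,0,0,80,0,14.3,0,0,0,0,180,0,14.3,0,0,0,0,255,0,14.3,0,0,0,0,255,0,14.3,0,0,0,0,255,0,14.3,0,0,0,0,255,0,13.8,0,0,0,0,255,0,13.3,0,0,0,0]' 80;  python3 - <<'E'
from plan import *
print(get_state()["contact_force"],get_state()["width"])
p,R=pose()
for P,az in [([.529,.096,.30],52.5),([.44,-.10,.30],0),([.44,-.18,.30],-25),([.49,-.285,.30],-50)]: print(rows(P,down(az)))
E
```

```text
clock: 20.25
position: [0.5312, 0.096, 0.1322]
ee_rot: [0.671, -0.668, 0.227, -0.229]
contact_force: [0.3, -0.4, -3.6]
width: 0.0106
[ 0.2659783  -0.41193185 -3.55695163] 0.010579975223895517
(array([ -0.15, -16.78,  -0.07]), array([-0.03, -0.01,  0.01]))
(array([  4.75, -16.85, -21.03]), array([-0.03,  6.55, -0.  ]))
(array([  9.63, -16.87, -27.37]), array([-0.03,  9.68, -0.01]))
(array([ 20.  , -16.88, -32.64]), array([-0.03, 12.8 , -0.02]))
```

```bash
python3 -m jog '[255,0,-3,0,0,0,0,255,0,-7,0,0,0,0,255,0,-12,0,0,0,0,255,0,-15.5,0,0,0,0,255,0.5,-16.8,-2,0,0.6,0,255,1.3,-16.8,-5.5,0,1.6,0,255,2.1,-16.8,-9,0,2.7,0,255,2.9,-16.8,-13,0,3.8,0,255,3.8,-16.8,-17,0,5,0,255,4.8,-16.8,-21,0,6.2,0,255,7,-16.8,-24.5,0,7.3,0,255,9.6,-16.8,-27.4,0,8.4,0]';  python3 - <<'E'
from plan import *
for P,az in [([.44,-.18,.30],-25),([.49,-.285,.29],-50)]: print(rows(P,down(az)))
E
```

```text
clock: 21.75
position: [0.439, -0.181, 0.2995]
ee_rot: [-0.432, 0.428, -0.561, 0.562]
contact_force: [0.5, 0.7, -3.8]
width: 0.0105
(array([-0.12, -0.05,  0.07]), array([-0.02,  1.24, -0.03]))
(array([8.71, 0.94, 7.63]), array([-0.02,  4.36, -0.03]))
```

```bash
python3 -m jog '[255,2,0.3,1.5,0,1,0,255,4.5,1,4,0,2.1,0,255,7,1,6.2,0,3.2,0,255,8.7,1,7.6,0,4.3,0,255,8.7,3,7.6,0,4.35,0,255,8.7,6,7.6,0,4.35,0,255,8.7,9.5,7.6,0,4.35,0,255,8.7,13,7.6,0,4.35,0,255,8.7,15.8,7.6,0,4.35,0,255,8.7,17,7.6,0,4.35,0,255,8.7,17.4,7.6,0,4.35,0,255,8.7,17.4,7.6,0,4.35,0]';python3 - <<'E'
from plan import *
print(rows([.49,-.285,.1212],down(-50)))
E
```

```text
clock: 23.25
position: [0.4926, -0.2837, 0.1263]
ee_rot: [-0.246, 0.242, -0.663, 0.664]
contact_force: [-0.3, -0.1, -3.7]
width: 0.0104
(array([ 0.29,  0.51, -0.07]), array([-0.02,  0.05, -0.04]))
```

```bash
python3 -m jog '[255,0.2,0.15,0,0,0,0,255,0.2,0.3,0,0,0,0,255,0.2,0.4,0,0,0,0,255,0.2,0.5,0,0,0,0,255,0.2,0.55,0,0,0,0,255,0.2,0.55,0,0,0,0]'
```

```text
clock: 24.0
position: [0.4918, -0.2852, 0.1243]
ee_rot: [-0.247, 0.241, -0.662, 0.665]
contact_force: [-2.1, 2.9, 15.5]
width: 0.0104
```

```bash
python3 - <<'E'
from h import *
C=cams()
a=C["side"]["color"]; cv2.imwrite("pics/m_s.png",cv2.resize(a[190:310,260:400],None,fx=5,fy=5,interpolation=cv2.INTER_CUBIC))
d=get_image("wrist"); cv2.imwrite("pics/m_w.png",d["color"])
E
```

```text
(no output)
```

View pics/m_s.png

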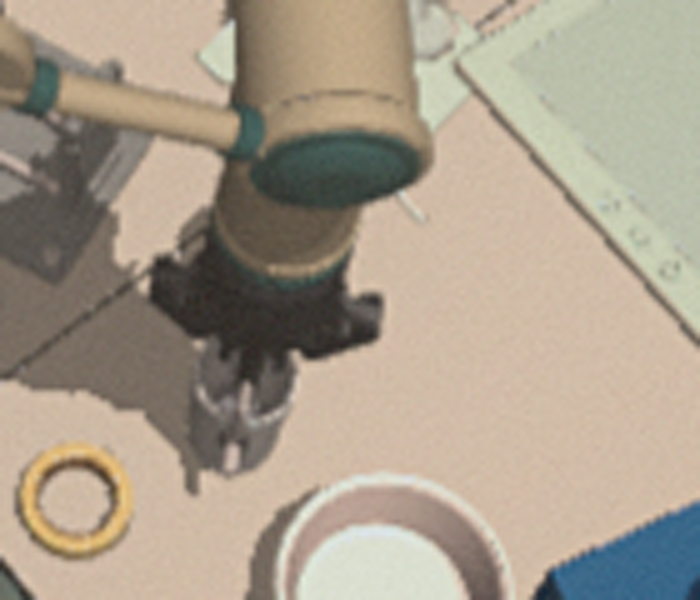

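View pics/m_w.png

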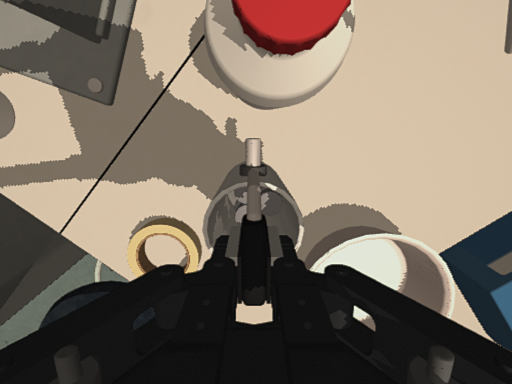

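```bash
python3 -m jog '[255,0,-0.15,0,0,0,0,255,0,-0.15,0,0,0,0,215,0,-0.15,0,0,0,0,190,0,-0.15,0,0,0,0,120,0,-0.15,0,0,0,0,60,0,-0.15,0,0,0,0,0,0,-0.15,0,0,0,0,0,0,-1,0,0,0,0,0,0,-4,0,0,0,0,0,0,-8,0,0,0,0,0,0,-13,0,0,0,0,0,0,-17,0,0,0,0]';python3 - <<'E'
from h import *
print(pose()[0],get_state()["qpos"])
d=get_image("wrist"); cv2.imwrite("pics/n_w.png",d["color"])
C=cams()
a=C["side"]["color"]; cv2.imwrite("pics/n_s.png",cv2.resize(a[190:310,260:400],None,fx=5,fy=5,interpolation=cv2.INTER_CUBIC))
E
```

```text
clock: 25.65
position: [0.49, -0.2851, 0.2929]
ee_rot: [-0.247, 0.242, -0.663, 0.664]
contact_force: [0.4, -0.6, -0.6]
width: 0.0857
[ 0.49003538 -0.28512693  0.29288519] [-0.65259849  0.23280843  1.41383643  0.00451322  1.48976261  0.21243055]
```

View pics/n_w.png

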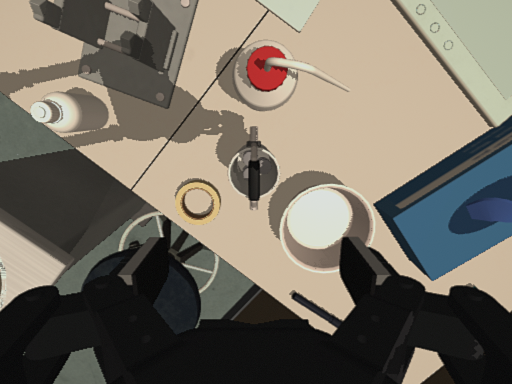

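View pics/n_s.png

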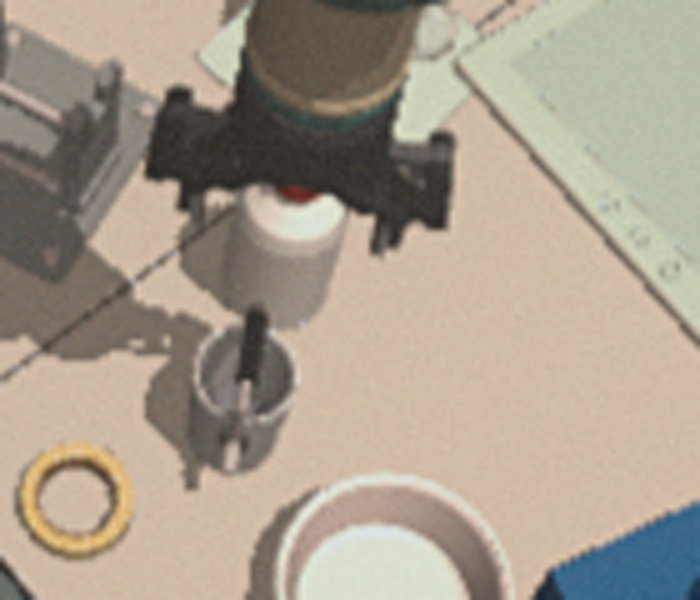

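```bash
python3 - <<'E'
from plan import *
p,R=pose();d=get_image("wrist")
for n,u,v,z in [("rim",253.5,172,.105),("tape",198,203,.019),("dish",327,228,.055),("dishL",279,222,.055),("dishR",374,229,.055),("dishB",327,271,.055),("dishT",327,184,.055),("cap",267,69,.19),("bar",253,182,.15),("tube tip",348,90,.168)]: print(n,np.round(wonz(d,p,R,u,v,z),3))
s=get_image("side"); print("side rim",onz(s,260+244/5,190+372/5,.105)); print("side foot", onz(s,260+238/5,190+450/5,.0))
q0=get_state()["qpos"]
B=np.array([.49,-.286])
for hd in(-5,0,10,20):
  for pt in (18,22):
    Rg=body(hd,pt); y=Rg.as_matrix()[:,1]
    for back in (0,.12):
        print(hd,pt,back,[np.round(x,2).tolist() for x in ik(np.array([*B,.045])+y*(.015-back),Rg)])
E
```

```text
rim [ 0.493 -0.285  0.105]
tape [ 0.39  -0.263  0.019]
dish [ 0.492 -0.424  0.055]
dishL [ 0.455 -0.366  0.055]
dishR [ 0.534 -0.476  0.055]
dishB [ 0.443 -0.472  0.055]
dishT [ 0.538 -0.379  0.055]
cap [ 0.575 -0.228  0.19 ]
bar [ 0.491 -0.286  0.15 ]
tube tip [ 0.612 -0.293  0.168]
side rim [ 0.49028872 -0.28579887  0.105     ]
side foot [ 0.48829231 -0.29742704  0.        ]
-5 18 0 [[-1.25, 0.9, 2.6, 2.06, 1.41, -1.9]]
-5 18 0.12 []
-5 22 0 [[-1.22, 0.81, 2.57, 2.08, 1.3, -1.8]]
-5 22 0.12 [[-1.62, 0.72, 2.7, 1.72, 1.21, -1.87]]
0 18 0 [[-1.28, 0.86, 2.53, 1.93, 1.34, -1.81]]
0 18 0.12 [[-1.66, 0.78, 2.62, 1.57, 1.24, -1.85]]
0 22 0 [[-1.25, 0.78, 2.51, 1.94, 1.24, -1.72]]
0 22 0.12 [[-1.62, 0.66, 2.59, 1.57, 1.18, -1.69]]
10 18 0 [[-1.31, 0.81, 2.39, 1.68, 1.26, -1.63]]
10 18 0.12 [[-1.62, 0.71, 2.42, 1.34, 1.26, -1.56]]
10 22 0 [[-1.29, 0.75, 2.38, 1.67, 1.19, -1.56]]
10 22 0.12 [[-1.59, 0.63, 2.4, 1.33, 1.21, -1.45]]
20 18 0 [[-1.31, 0.79, 2.25, 1.45, 1.27, -1.47]]
20 18 0.12 [[-1.57, 0.71, 2.23, 1.17, 1.33, -1.37]]
20 22 0 [[-1.29, 0.74, 2.25, 1.44, 1.2, -1.41]]
20 22 0.12 [[-1.54, 0.64, 2.22, 1.16, 1.29, -1.29]]
```

```bash
python3 - <<'E'
from plan import *
q0=get_state()["qpos"]
Rg=body(0,20); y=Rg.as_matrix()[:,1]; G=np.array([.491,-.286,.042])+.013*y
qg=ik(G,Rg)[0]
for b in (.03,.06,.1,.12): 
    qq=ik(G-b*y,Rg,seeds=[qg]); print(b,np.round(qq,3).tolist(), G-b*y)
    
qpre=ik(G-.1*y+np.array([0,0,.13]),Rg,seeds=[qg])[0]; print("hi",np.round(qpre,3))
plan(q0,qpre,16)
E
```

```text
0.03 [[-1.356, 0.809, 2.555, 1.858, 1.277, -1.798]] [ 0.47502523 -0.286       0.04781434]
0.06 [[-1.448, 0.788, 2.58, 1.771, 1.258, -1.807]] [ 0.44683445 -0.286       0.05807495]
0.1 [[-1.577, 0.753, 2.604, 1.642, 1.229, -1.799]] [ 0.40924674 -0.286       0.07175575]
0.12 [[-1.643, 0.732, 2.61, 1.572, 1.215, -1.784]] [ 0.39045289 -0.286       0.07859616]
hi [-1.577  0.292  2.466  1.43   1.25  -1.165]
1 [0.33, 2.67, -1.94] [-0.47, -0.12, 0.57] | tcp [ 0.474 -0.272  0.263] W [ 0.47 -0.31  0.62] y [ 0.02  0.1  -0.99]
2 [0.43, 4.9, -3.83] [-0.86, -0.19, 1.2] | tcp [ 0.462 -0.258  0.241] W [ 0.44 -0.33  0.6 ] y [ 0.05  0.2  -0.98]
3 [0.32, 6.71, -5.58] [-1.15, -0.2, 1.88] | tcp [ 0.451 -0.244  0.223] W [ 0.42 -0.35  0.57] y [ 0.09  0.29 -0.95]
4 [0.05, 8.11, -7.12] [-1.34, -0.15, 2.58] | tcp [ 0.443 -0.23   0.209] W [ 0.39 -0.36  0.54] y [ 0.15  0.37 -0.92]
5 [-0.33, 9.13, -8.4] [-1.43, -0.06, 3.3] | tcp [ 0.438 -0.218  0.198] W [ 0.36 -0.38  0.52] y [ 0.21  0.44 -0.87]
6 [-0.76, 9.81, -9.36] [-1.42, 0.1, 4.03] | tcp [ 0.435 -0.208  0.192] W [ 0.33 -0.38  0.49] y [ 0.29  0.49 -0.83]
7 [-1
[... 449 characters left out ...]
  0.5  -0.6 ]
11 [-1.07, 9.76, -9.21] [0.07, 1.66, 7.15] | tcp [ 0.438 -0.207  0.192] W [ 0.18 -0.37  0.39] y [ 0.71  0.45 -0.54]
12 [-0.33, 9.44, -8.42] [0.6, 2.13, 7.58] | tcp [ 0.438 -0.218  0.195] W [ 0.15 -0.36  0.37] y [ 0.78  0.39 -0.49]
13 [0.78, 9.14, -7.53] [1.18, 2.63, 7.92] | tcp [ 0.435 -0.232  0.198] W [ 0.13 -0.34  0.36] y [ 0.84  0.31 -0.44]
14 [2.25, 8.9, -6.61] [1.8, 3.18, 8.16] | tcp [ 0.43  -0.249  0.201] W [ 0.11 -0.33  0.35] y [ 0.89  0.22 -0.4 ]
15 [4.08, 8.76, -5.77] [2.44, 3.77, 8.3] | tcp [ 0.421 -0.267  0.202] W [ 0.09 -0.31  0.33] y [ 0.92  0.11 -0.37]
16 [6.24, 8.76, -5.1] [3.08, 4.39, 8.33] | tcp [ 0.409 -0.286  0.202] W [ 0.07 -0.29  0.33] y [ 0.94 -0.   -0.34]
```

```bash
python3 -m jog '[0,0.4,3.5,-2.8,-0.65,-0.15,0.9, 0,0.4,5.8,-4.7,-1,-0.2,1.5, 0,0,8.1,-7.1,-1.3,-0.15,2.6, 0,-0.3,9.1,-8.4,-1.4,-0.05,3.3, 0,-0.8,9.8,-9.4,-1.4,0.1,4, 0,-1.5,10.3,-10.2,-1.1,0.6,5.4, 0,-1.6,10.2,-10.2,-0.8,0.9,6.1, 0,-1.5,10,-9.8,-0.4,1.25,6.6, 0,-0.3,9.4,-8.4,0.6,2.1,7.6, 0,0.8,9.1,-7.5,1.2,2.6,7.9, 0,2.2,8.9,-6.6,1.8,3.2,8.2, 0,6.2,8.8,-5.1,3.1,4.4,8.3]'; python3 -m jog '[0,0,0,0,0,0,0]'; python3 - <<'E'
from plan import *
print(pose()[0],get_state()["qpos"])
Rg=body(0,20); y=Rg.as_matrix()[:,1]; G=np.array([.491,-.286,.042])+.013*y
print(rows(G-.1*y+np.array([0,0,.13]),Rg)); print(rows(G-.1*y,Rg))
E
```

```text
clock: 27.4
position: [0.4095, -0.286, 0.2007]
ee_rot: [0.412, 0.391, 0.591, -0.572]
contact_force: [-0.3, 0.5, -0.9]
width: 0.0854
clock: 27.52
position: [0.4087, -0.2855, 0.2004]
ee_rot: [0.41, 0.392, 0.593, -0.572]
contact_force: [0.1, 0.7, -0.0]
width: 0.0856
[ 0.40870342 -0.28553627  0.20035166] [-1.57421823  0.2952709   2.42663895  1.37625361  1.25806394 -1.11808072]
(array([-0.15, -0.  ,  0.05]), array([0.28, 0.03, 0.11]))
(array([12.  ,  4.63,  0.18]), array([0.28, 0.03, 0.11]))
```

```bash
python3 -m jog '[0,2,0.8,0,0.2,0,0.1,0,5,2,0.1,0.3,0,0.1,0,8,3.1,0.15,0.3,0,0.1,0,10.5,4,0.2,0.3,0,0.1,0,12,4.6,0.2,0.3,0,0.1,0,12,4.6,0.2,0.3,0,0.1]'; python3 - <<'E'
from plan import *
p,R=pose();print(p,get_state()["qpos"])
Rg=body(0,20); y=Rg.as_matrix()[:,1]; G=np.array([.491,-.286,.042])+.013*y
print(rows(G,Rg)) 
d=get_image("wrist"); cv2.imwrite("pics/o_w.png",d["color"])
s=get_image("side"); cv2.imwrite("pics/o_s.png",s["color"])
E
```

```text
clock: 28.28
position: [0.4109, -0.2872, 0.0719]
ee_rot: [-0.409, -0.403, -0.578, 0.58]
contact_force: [0.3, 0.6, -0.6]
width: 0.0853
[ 0.4108901  -0.28721647  0.07187669] [-1.57444693  0.74922538  2.58745209  1.63471459  1.22754292 -1.78561062]
(array([ 0.07,  9.85, -0.09]), array([ 0.02,  0.06, -0.  ]))
```

View pics/o_w.png

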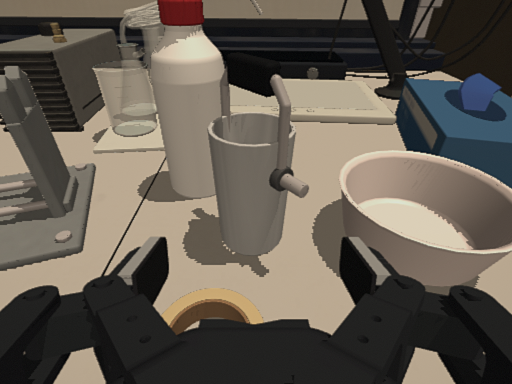

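View pics/o_s.png

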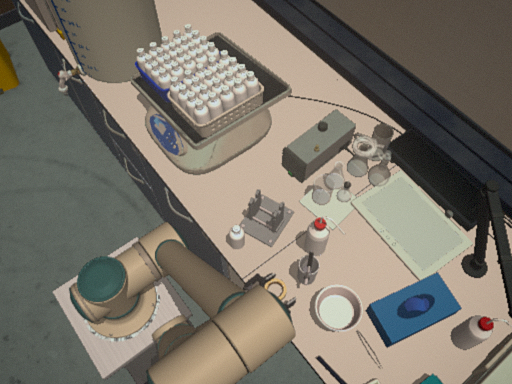

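```bash
python3 -m jog '[0,0,2,-0.1,0,0,0,0,0,4.5,-0.1,0,0,0,0,0,7,-0.1,0,0,0,0,0,9,-0.1,0,0,0,0,0,9.8,-0.1,0,0,0,0,0,9.8,-0.1,0,0,0]'; python3 - <<'E'
from plan import *
p,R=pose();print(p)
d=get_image("wrist"); cv2.imwrite("pics/p_w.png",d["color"])
E
```

```text
clock: 29.12
position: [0.5028, -0.2862, 0.0404]
ee_rot: [-0.41, -0.402, -0.577, 0.582]
contact_force: [0.5, 0.9, 1.1]
width: 0.0854
[ 0.50282397 -0.2861851   0.04039638]
```

View pics/p_w.png

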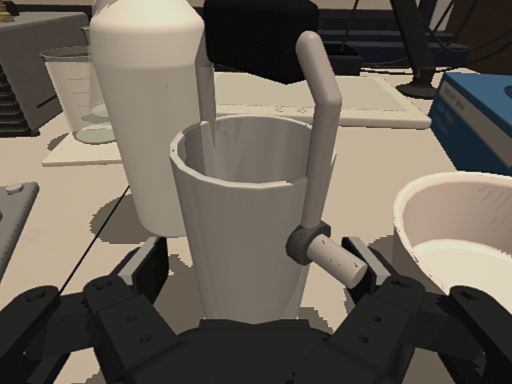

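```bash
python3 -m jog '[0,0.4,0,0,0,0,0,0,0.4,0,0,0,0,0,40,0.4,0,0,0,0,0,60,0.4,0,0,0,0,0,75,0.4,0,0,0,0,0,75,0.4,0,0,0,0,0]' 30; python3 - <<'E'
from plan import *
p,R=pose();print(p)
d=get_image("wrist"); cv2.imwrite("pics/q_w.png",d["color"])
E
```

```text
clock: 29.92
position: [0.5011, -0.2865, 0.0359]
ee_rot: [-0.409, -0.402, -0.577, 0.582]
contact_force: [-0.2, 1.2, -0.2]
width: 0.0602
[ 0.50110619 -0.28651146  0.03585833]
```

View pics/q_w.png

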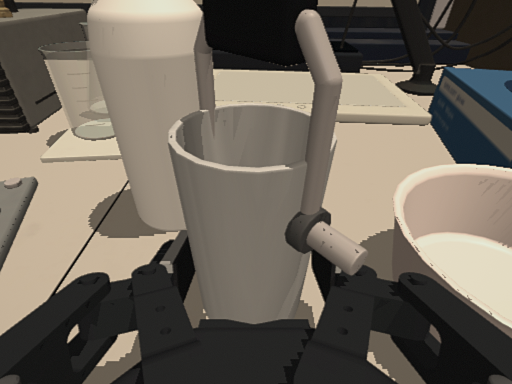

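```bash
python3 -m jog '[95,0,0,0,0,0,0,120,0,0,0,0,0,0,150,0,0,0,0,0,0,180,0,0,0,0,0,0]' 70;  python3 -m jog '[200,-0.3,-0.1,0,0,0,0,200,-0.9,-0.35,0,0,0,0,200,-1.9,-0.7,0,0,0,0,200,-1.9,-0.7,0,0,0,0]'; python3 - <<'E'
from plan import *
p,R=pose();print(p,get_state()["qpos"])
d=get_image("wrist"); cv2.imwrite("pics/r_w.png",d["color"])
s=get_image("side")["color"]; cv2.imwrite("pics/r_s.png",cv2.resize(s[190:310,240:400],None,fx=4,fy=4,interpolation=cv2.INTER_CUBIC))
E
```

```text
clock: 30.48
position: [0.5012, -0.2864, 0.0362]
ee_rot: [-0.409, -0.402, -0.577, 0.581]
contact_force: [-1.3, 1.2, 2.7]
width: 0.0545
clock: 30.98
position: [0.501, -0.2865, 0.0571]
ee_rot: [-0.409, -0.402, -0.576, 0.582]
contact_force: [0.4, 0.5, -3.9]
width: 0.0548
[ 0.50103201 -0.28647519  0.05710182] [-1.27887892  0.76577021  2.51136092  1.9074125   1.26411725 -1.72076654]
```

View pics/r_w.png

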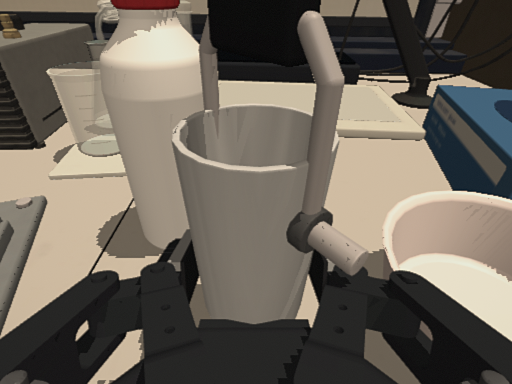

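View pics/r_s.png

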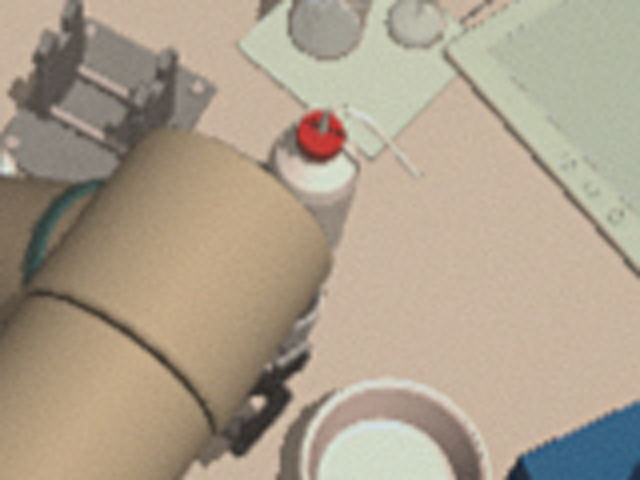

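```bash
cat > pour.py <<'E'
from plan import *
PG=np.array([.5012,-.2864,.0362]); RG=rot([-.409,-.402,-.577,.582])
F=np.array([.491,-.286,0.])
def tb(X): return RG.inv().apply(np.array(X)+F-PG)  # bucket point (foot frame, world axes at grasp)->tool
D=np.array([.489,-.424])
def pose_for(hd,pp,phi,off,zl):
    R=body(hd,pp,phi); T=R*RG.inv(); b=T.apply([0,0,1]); low=T.inv().apply([0,0,-1]); l=low[:2]/np.linalg.norm(low[:2])
    bh=b[:2]/np.linalg.norm(b[:2])
    lip=R.apply(tb([.0295*l[0],.0295*l[1],.105]))
    P=np.r_[D-off*bh,zl]-lip
    return P,R,b,np.degrees(np.arctan2(l[1],l[0])),P+R.apply(tb([0,0,.15])),P+R.apply(tb([0,0,0]))
E
python3 - <<'E'
from pour import *
p0,R0=pose(); q=get_state()["qpos"]
for phi,off,zl in [(40,.05,.15),(70,.05,.105),(90,.035,.08),(105,.035,.07),(115,.035,.07),(125,.035,.07),(135,.033,.07),(150,.03,.07)]:
    P,R,b,la,bail,foot=pose_for(0,8,phi,off,zl); s=ik(P,R,seeds=[q]); 
    if s:q=s[0]
    print(phi,"P",np.round(P,3),"below",round(-np.degrees(np.arcsin(b[2]))),"low",round(la),"bail",np.round(bail,3),"foot",np.round(foot,3),"q",np.round(q,2) if s else "NONE")
    print("    rows",*[x.tolist() for x in rows(P,R,p0,R0)])
E
```

```text
40 P [ 0.542 -0.317  0.119] below -49 low -101 bail [ 0.505 -0.384  0.203] foot [ 0.541 -0.292  0.09 ] q [-1.24  0.77  2.43  1.91  1.45 -0.93]
    rows [-7.21, 1.7, 3.15] [-0.52, 5.07, 1.44]
70 P [ 0.538 -0.309  0.108] below -21 low -89 bail [ 0.495 -0.407  0.149] foot [ 0.539 -0.274  0.095] q [-1.24  0.81  2.45  1.91  1.47 -0.46]
    rows [-6.06, 1.74, 2.32] [-0.92, 8.81, 1.31]
90 P [ 0.534 -0.329  0.105] below -2 low -82 bail [ 0.486 -0.432  0.111] foot [ 0.537 -0.291  0.106] q [-1.27  0.81  2.41  1.88  1.45 -0.07]
    rows [-5.68, 1.45, 4.3] [-1.18, 11.3, 1.18]
105 P [ 0.535 -0.338  0.11 ] below 12 low -77 bail [ 0.483 -0.438  0.09 ] foot [ 0.539 -0.302  0.12 ] q [-1.28  0.79  2.39  1.87  1.44  0.23]
    rows [-6.17, 1.37, 5.24] [-1.38, 13.16, 1.06]
115 P [ 0.536 -0.347  0.119] below 21 low -73 bail [ 0.482 -0.44   0.082] foot [ 0.541 -0.313  0.135] q [-1.28  0.76  2.37  1.86  1.43  0.45]
    rows [-6.99, 1.14, 6.08] [-1.51, 14.4, 0.97]
125 P [ 0.537 -0.356  0.126] below 30 low -68 bail [ 0.48  -0.44   0.073] foot [ 0.542 -0.326  0.148] q [-1.29  0.74  2.35  1.85  1.42  0.67]
    rows [-7.68, 0.96, 7.05] [-1.64, 15.65, 0.86]
135 P [ 0.536 -0.369  0.132] below 38 low -62 bail [ 0.478 -0.441  0.065] foot [ 0.543 -0.343  0.158] q [-1.3   0.72  2.32  1.83  1.4   0.88]
    rows [-8.17, 0.72, 8.31] [-1.77, 16.89, 0.74]
150 P [ 0.534 -0.388  0.137] below 50 low -49 bail [ 0.474 -0.439  0.055] foot [ 0.542 -0.37   0.169] q [-1.31  0.71  2.27  1.8   1.39  1.2 ]
    rows [-8.6, 0.39, 10.29] [-1.97, 18.75, 0.53]
```

```bash
python3 -m jog '[200,-2.5,-0.9,0,0,0,0,200,-5.6,-2,0,0,0,0,200,-5.8,-1.4,0.5,0,0.6,0.2,200,-6,-0.8,1,-0.1,1.6,0.5,200,-6.4,0,1.8,-0.25,2.7,0.9,200,-6.8,0.9,2.5,-0.4,3.9,1.2,200,-7.2,1.7,3.1,-0.5,5,1.4,200,-6.9,1.7,2.9,-0.65,6.2,1.4,200,-6.5,1.7,2.6,-0.8,7.5,1.35,200,-6,1.7,2.3,-0.9,8.8,1.3,200,-6,1.7,2.3,-0.9,8.8,1.3]'; python3 - <<'E'
from pour import *
p0,R0=pose(); q=get_state()["qpos"]; print(p0,q)
cv2.imwrite("pics/s_w.png",get_image("wrist")["color"]); cv2.imwrite("pics/s_t.png",cv2.resize(get_image("top")["color"][130:290,250:450],None,fx=4,fy=4)[:600])
for phi,off,zl in [(70,.05,.105),(80,.04,.09),(90,.035,.08),(105,.035,.07),(115,.035,.07),(125,.035,.07),(135,.033,.07),(150,.03,.07)]:
    P,R,b,la,bail,foot=pose_for(0,8,phi,off,zl)
    print(phi,*[x.tolist() for x in rows(P,R,p0,R0)])
E
```

```text
clock: 32.45
position: [0.5375, -0.3085, 0.1061]
ee_rot: [0.073, 0.686, 0.703, -0.172]
contact_force: [-0.2, 0.0, -3.6]
width: 0.055
[ 0.53749002 -0.30853718  0.10611478] [-1.24713883  0.81363595  2.44437372  1.90810444  1.46554792 -0.46013609]
70 [-0.1, 0.04, -0.13] [-0.02, 0.0, 0.01]
80 [-1.03, -0.19, 0.62] [-0.02, 1.25, 0.01]
90 [-1.87, -0.31, 0.83] [-0.02, 2.5, 0.01]
105 [-2.92, -0.29, 0.66] [-0.02, 4.38, 0.0]
115 [-3.99, -0.34, 0.14] [-0.03, 5.63, -0.0]
125 [-5.15, -0.38, -0.21] [-0.03, 6.88, -0.0]
135 [-6.51, -0.51, -0.3] [-0.03, 8.13, -0.0]
150 [-8.54, -0.74, -0.1] [-0.03, 10.0, -0.01]
```

View pics/s_w.png

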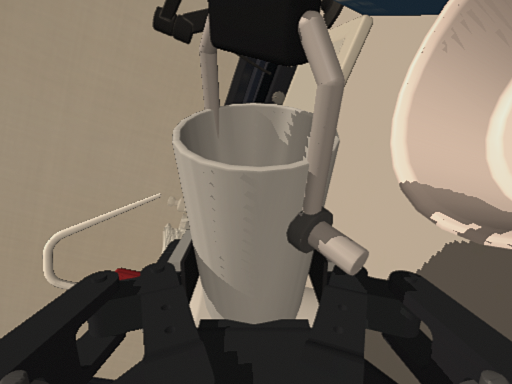

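View pics/s_t.png

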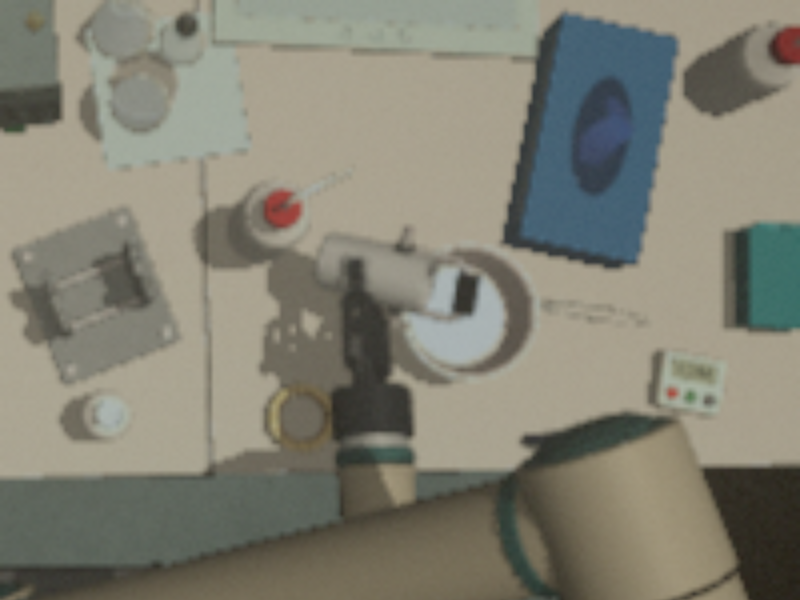

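```bash
python3 -m jog '[200,-1,-0.2,0.6,0,1.25,0,200,-1.9,-0.3,0.8,0,2.5,0,200,-2.4,-0.3,0.75,0,3.3,0,200,-2.9,-0.3,0.65,0,4.2,0,200,-3.2,-0.3,0.5,0,4.7,0,200,-3.6,-0.3,0.3,0,5.1,0,200,-4,-0.35,0.15,0,5.6,0,200,-4.3,-0.35,0.05,0,5.9,0,200,-4.6,-0.35,0,0,6.2,0,200,-4.8,-0.35,-0.1,0,6.5,0]'; python3 - <<'E'
from pour import *
p0,R0=pose();print(p0)
cv2.imwrite("pics/t_w.png",get_image("wrist")["color"]); cv2.imwrite("pics/t_t.png",cv2.resize(get_image("top")["color"][170:250,310:410],None,fx=7,fy=7,interpolation=cv2.INTER_CUBIC)[:600]);cv2.imwrite("pics/t_s.png",cv2.resize(get_image("side")["color"][230:350,270:400],None,fx=5,fy=5)[:600])
E
```

```text
clock: 33.8
position: [0.5366, -0.3536, 0.1249]
ee_rot: [-0.242, 0.692, 0.664, 0.146]
contact_force: [-0.6, 0.3, -3.7]
width: 0.0548
[ 0.53657892 -0.35355369  0.12489588]
```

View pics/t_t.png

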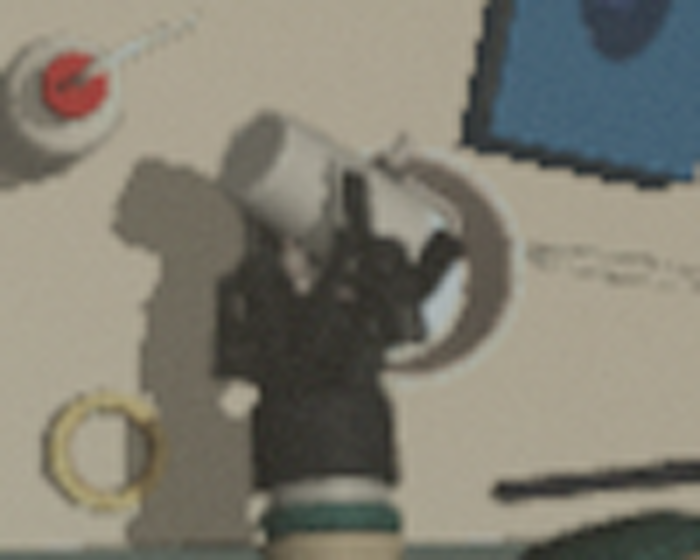

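View pics/t_s.png

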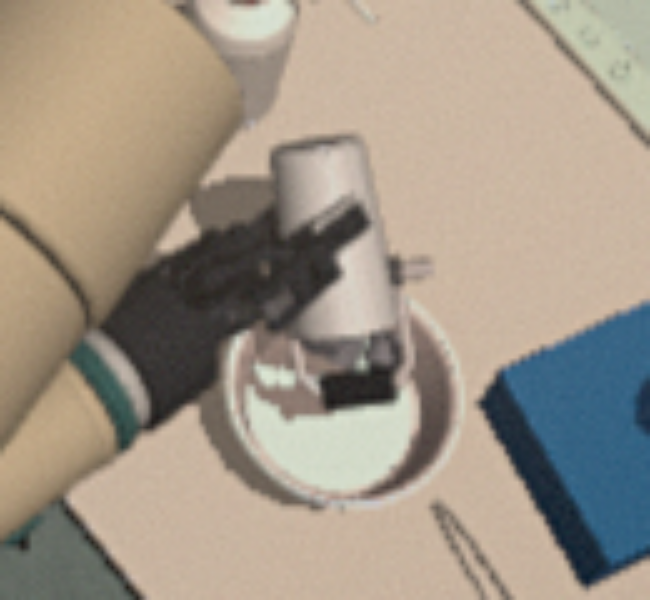

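View pics/t_w.png

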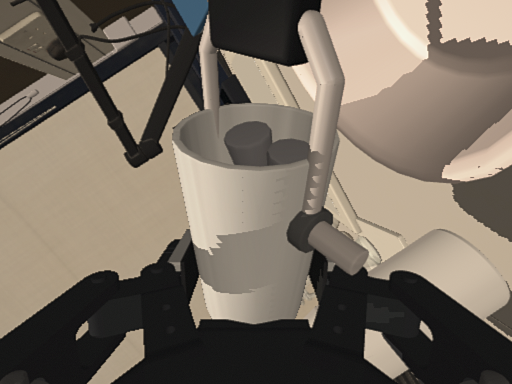

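```bash
python3 - <<'E'
from pour import *
p0,R0=pose()
for phi,off,zl in [(128,.035,.07),(135,.035,.07),(143,.033,.068),(150,.03,.068)]:
    P,R,b,la,bail,foot=pose_for(0,8,phi,off,zl)
    print(phi,*[x.tolist() for x in rows(P,R,p0,R0)],bail)
E
```

```text
128 [-0.34, -0.03, -0.56] [-0.01, 0.77, -0.01] [ 0.47963837 -0.44030314  0.07091213]
135 [-0.79, -0.04, -1.28] [-0.01, 1.64, -0.01] [ 0.47875335 -0.43953286  0.0653724 ]
143 [-1.65, -0.14, -1.96] [-0.01, 2.64, -0.01] [ 0.476664   -0.43943064  0.05741217]
150 [-2.45, -0.35, -2.67] [-0.01, 3.52, -0.01] [ 0.47384822 -0.43936834  0.05268348]
```

```bash
python3 -m jog '[200,-0.2,0,-0.3,0,0.4,0,200,-0.35,0,-0.55,0,0.8,0,200,-0.5,0,-0.8,0,1.1,0,200,-0.65,0,-1.05,0,1.4,0,200,-0.8,0,-1.3,0,1.65,0,200,-0.8,0,-1.3,0,1.65,0]'; python3 - <<'E'
from pour import *
p0,R0=pose();print(p0)
cv2.imwrite("pics/u_w.png",get_image("wrist")["color"]); cv2.imwrite("pics/u_s.png",cv2.resize(get_image("side")["color"][230:350,270:400],None,fx=5,fy=5)[:600])
E
```

```text
clock: 34.7
position: [0.5375, -0.3672, 0.1316]
ee_rot: [-0.317, 0.671, 0.632, 0.224]
contact_force: [-0.2, 0.7, -3.3]
width: 0.0552
[ 0.53754288 -0.36717532  0.13159297]
```

View pics/u_s.png

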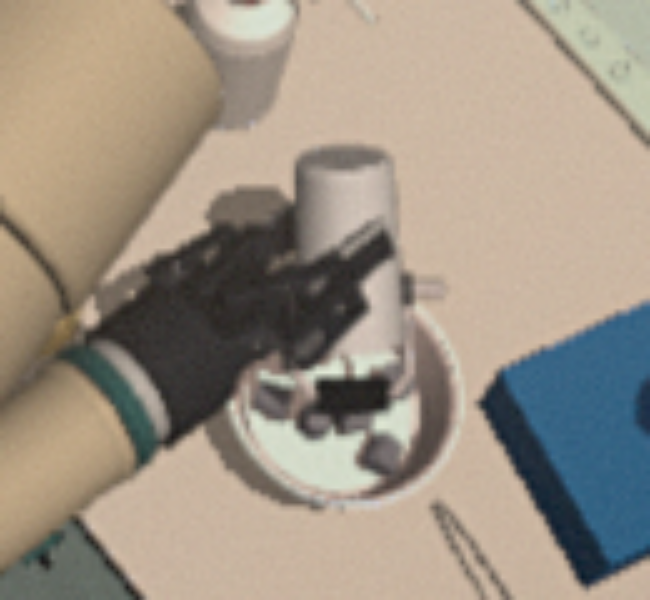

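View pics/u_w.png

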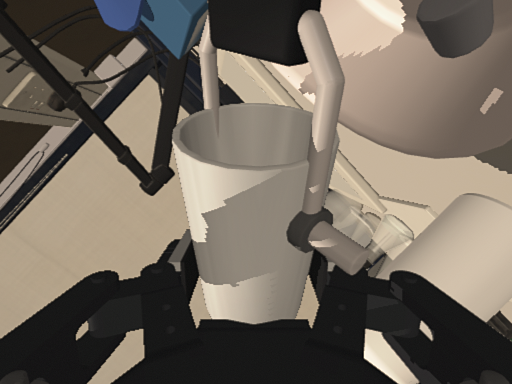

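```bash
python3 - <<'E'
from pour import *
p0,R0=pose()
P,R,b,la,bail,foot=pose_for(0,8,150,.03,.075); print(*[x.tolist() for x in rows(P,R,p0,R0)],bail)
E
python3 -m jog '[200,-0.6,-0.1,-0.5,0,0.6,0,200,-1.2,-0.2,-1,0,1.2,0,200,-1.8,-0.3,-1.3,0,1.8,0,200,-1.8,-0.3,-1.3,0,1.8,0,200,-1.8,-0.3,-1.3,0,1.8,0]'; python3 - <<'E'
from pour import *
p0,R0=pose();print(p0)
cv2.imwrite("pics/v_w.png",get_image("wrist")["color"]); cv2.imwrite("pics/v_s.png",cv2.resize(get_image("side")["color"][230:350,270:400],None,fx=5,fy=5)[:600])
E
```

```text
[-0.79, -0.45, -2.23] [-0.01, 1.86, -0.01] [ 0.47384822 -0.43936834  0.05968348]
clock: 35.42
position: [0.534, -0.3886, 0.1281]
ee_rot: [-0.394, 0.637, 0.587, 0.307]
contact_force: [0.5, -0.6, -3.7]
width: 0.0549
[ 0.53402881 -0.38860769  0.12813233]
```

View pics/v_s.png

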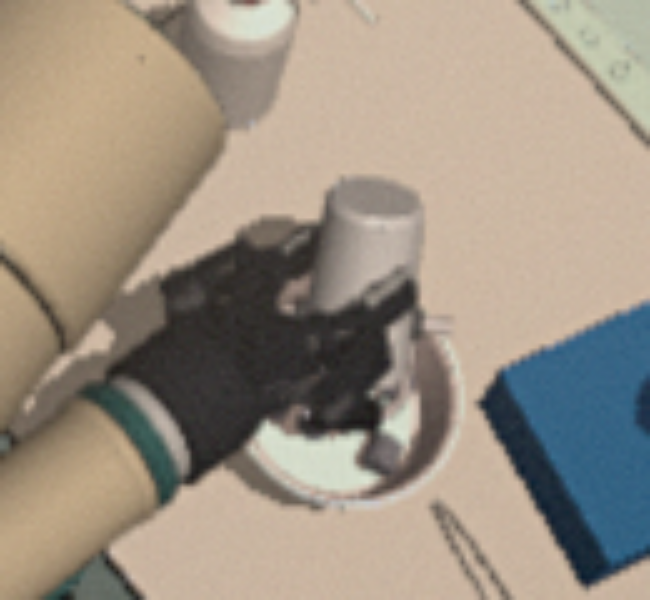

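View pics/v_w.png

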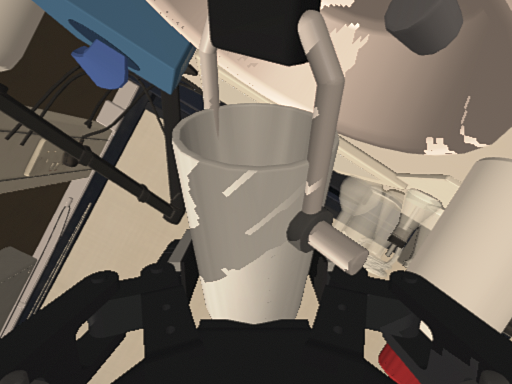

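```bash
python3 - <<'E'
from pour import *
p0,R0=pose(); q=get_state()["qpos"]
L=[]
for phi,off,zl in [(135,.033,.085),(115,.035,.09),(90,.035,.1),(70,.05,.115),(40,.05,.16)]:
    P,R,*_=pose_for(0,8,phi,off,zl); L.append((phi,P,R))
L.append((0,PG+[.02,0,.10],body(0,12))); L.append((0,PG+[0,0,.08],RG))
for n,P,R in L:
    s=ik(P,R,seeds=[q]); q=s[0] if s else q
    print(n,*[x.tolist() for x in rows(P,R,p0,R0)],np.round(P,3),bool(s))
E
```

```text
135 [2.61, -0.07, 0.78] [-0.01, -1.82, -0.01] [ 0.536 -0.369  0.147] True
115 [3.07, 0.03, 3.08] [-0.01, -4.32, -0.01] [ 0.536 -0.347  0.139] True
90 [2.77, 0.05, 5.3] [-0.02, -7.45, -0.01] [ 0.534 -0.329  0.125] True
70 [3.18, 0.55, 7.36] [-0.02, -9.95, -0.0] [ 0.538 -0.309  0.118] True
40 [3.75, 0.75, 6.08] [-0.02, -13.7, 0.0] [ 0.542 -0.317  0.129] True
0 [5.71, -1.39, 8.51] [0.63, -18.69, -0.17] [ 0.521 -0.286  0.136] True
0 [3.76, -3.08, 9.65] [1.94, -18.7, -0.54] [ 0.501 -0.286  0.116] True
```

```bash
python3 -m jog '[200,1.4,0,0.4,0,-0.9,0,200,2.6,0,0.8,0,-1.8,0,200,2.8,0,1.9,0,-3,0,200,3.05,0,3.05,0,-4.3,0,200,2.95,0,3.9,0,-5.5,0,200,2.8,0,4.9,0,-6.8,0,200,2.9,0.1,5.8,0,-8,0,200,3.1,0.4,6.9,0,-9.3,0,200,3.3,0.6,7,0,-10.6,0,200,3.5,0.7,6.5,0,-11.9,0,200,3.7,0.75,6.1,0,-13.2,0,200,3.75,0.75,6.1,0,-13.7,0]'; python3 - <<'E'
from pour import *
p0,R0=pose(); print(p0)
print(rows(PG+[.02,0,.10],body(0,12)),rows(PG+[0,0,.08],RG),rows(PG+[0,0,.004],RG))
cv2.imwrite("pics/w_t.png",cv2.resize(get_image("top")["color"][150:250,300:410],None,fx=6,fy=6,interpolation=cv2.INTER_CUBIC)[:600]);cv2.imwrite("pics/w_s.png",cv2.resize(get_image("side")["color"][230:350,270:400],None,fx=5,fy=5)[:600])
E
```

```text
clock: 37.02
position: [0.5419, -0.3177, 0.129]
ee_rot: [0.254, 0.618, 0.66, -0.345]
contact_force: [0.3, 0.5, -3.7]
width: 0.0547
[ 0.54186441 -0.31770458  0.12899825]
(array([ 1.68, -2.15, -2.68]), array([ 0.16, -4.97, -0.47])) (array([ 3.41, -3.85, -1.23]), array([ 0.51, -5.04, -1.44])) (array([ 9.2 , -2.78,  3.58]), array([ 0.51, -5.04, -1.44]))
```

View pics/w_s.png

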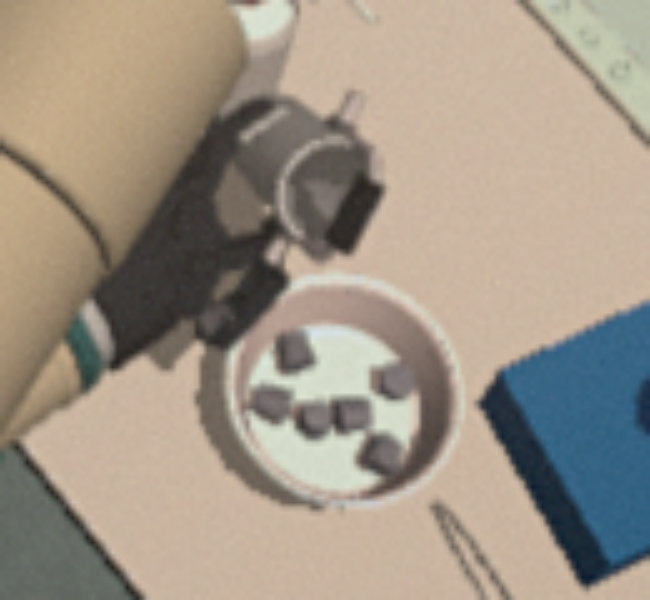

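View pics/w_t.png

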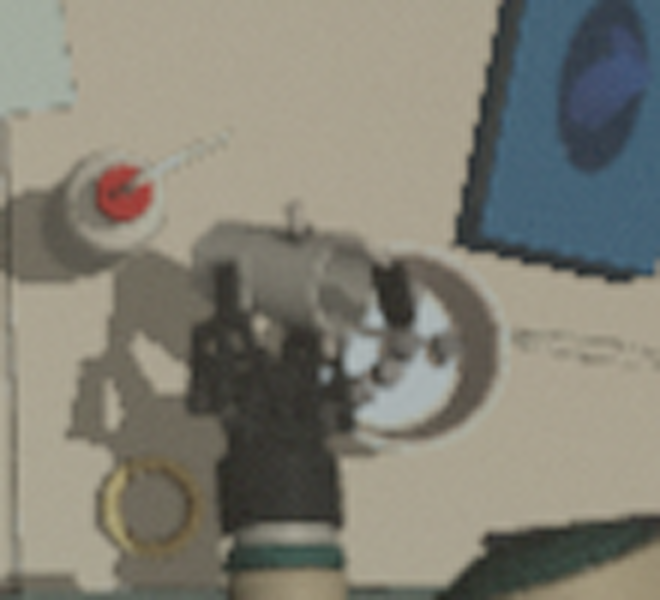

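```bash
python3 -m jog '[200,0.3,-0.5,-0.5,0,-1,-0.1,200,0.7,-1,-1.2,0.05,-2.2,-0.2,200,1.2,-1.6,-2,0.1,-3.4,-0.3,200,1.6,-2.1,-2.6,0.15,-4.5,-0.4,200,2.5,-3,-2,0.35,-5,-0.9,200,3.4,-3.85,-1.2,0.5,-5.05,-1.45,200,4.8,-3.6,0,0.5,-5.05,-1.45,200,6.4,-3.3,1.3,0.5,-5.05,-1.45,200,7.9,-3,2.5,0.5,-5.05,-1.45,200,8.8,-2.85,3.2,0.5,-5.05,-1.45,200,8.8,-2.85,3.2,0.5,-5.05,-1.45]'; python3 - <<'E'
from pour import *
p0,R0=pose(); print(p0,get_state()["contact_force"])
print(rows(PG,RG)); print("tilt deg",np.degrees(np.arccos((R0*RG.inv()).as_matrix()[2,2])))
cv2.imwrite("pics/x_w.png",get_image("wrist")["color"])
E
```

```text
clock: 38.5
position: [0.5011, -0.2857, 0.0446]
ee_rot: [-0.407, -0.402, -0.579, 0.581]
contact_force: [0.2, 0.7, -3.5]
width: 0.0549
[ 0.50106621 -0.28573328  0.04462356] [ 0.18285171  0.70106809 -3.52472471]
(array([0.79, 0.3 , 0.06]), array([ 0.02, -0.04,  0.02]))
tilt deg 0.3456618017029917
```

View pics/x_w.png

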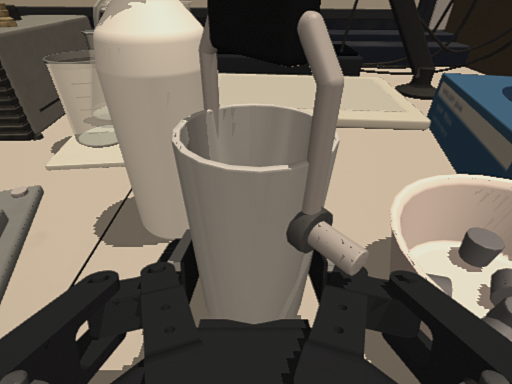

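Lower straight down to light contact (world down ≈ tx .94, ty .34 per cm).

```bash
python3 -m jog '[200,0.3,0.1,0.03,0,0,0,200,0.55,0.2,0.05,0,0,0,200,0.7,0.26,0.05,0,0,0,200,0.78,0.29,0.05,0,0,0,200,0.8,0.3,0.05,0,0,0]'
```

```text
clock: 39.17
position: [0.5011, -0.2861, 0.037]
ee_rot: [-0.408, -0.402, -0.578, 0.581]
contact_force: [-0.1, 0.4, -3.1]
width: 0.055
```

```bash
python3 -m jog '[200,0.06,0.02,0,0,0,0,200,0.12,0.04,0,0,0,0,200,0.16,0.06,0,0,0,0,200,0.16,0.06,0,0,0,0]'
```

```text
clock: 39.67
position: [0.5013, -0.2861, 0.0362]
ee_rot: [-0.409, -0.402, -0.578, 0.581]
contact_force: [-1.6, 0.0, 2.8]
width: 0.0549
```

```bash
python3 -m jog '[85,0,0,0,0,0,0,75,0,0,0,0,0,0,60,0,0,0,0,0,0,30,0,0,0,0,0,0,0,0,0,0,0,0,0,0,0,0,0,0,0,0]'; python3 - <<'E'
from pour import *
cv2.imwrite("pics/y_w.png",get_image("wrist")["color"])
E
```

```text
clock: 40.42
position: [0.5011, -0.2861, 0.0352]
ee_rot: [-0.408, -0.402, -0.578, 0.581]
contact_force: [-0.1, 0.3, -0.1]
width: 0.0852
```

View pics/y_w.png

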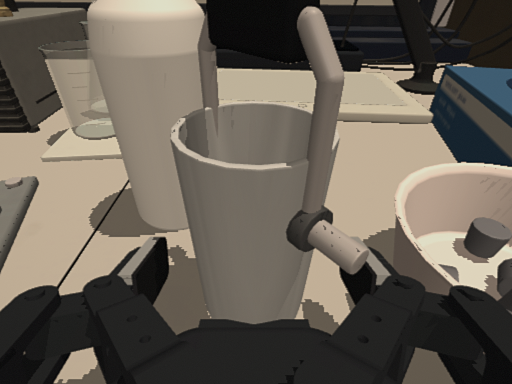

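```bash
python3 -m jog '[0,0,-1,0,0,0,0,0,0,-3,0,0,0,0,0,0,-5.5,0,0,0,0,0,0,-8,0,0,0,0,0,-0.1,-10,0,0,0,0,0,-3,-11.5,0,0,0,0,0,-7,-13,0,0,0,0,0,-11,-14.3,0,0,0,0,0,-11,-14.3,0,0,0,0,0,-11,-14.3,0,0,0,0]'; python3 - <<'E'
from pour import *
print(pose()[0],get_state()["qd"].max())
cv2.imwrite("pics/z_w.png",get_image("wrist")["color"]); cv2.imwrite("pics/z_t.png",cv2.resize(get_image("top")["color"][140:260,240:430],None,fx=4,fy=4,interpolation=cv2.INTER_CUBIC)[:600]);cv2.imwrite("pics/z_s.png",cv2.resize(get_image("side")["color"][180:350,220:410],None,fx=3.5,fy=3.5)[:600])
E
```

```text
clock: 41.72
position: [0.4044, -0.2851, 0.1874]
ee_rot: [-0.408, -0.401, -0.578, 0.582]
contact_force: [0.5, 0.3, -0.3]
width: 0.0858
[ 0.40436873 -0.28509567  0.18742369] 0.04363175154483941
```

View pics/z_s.png

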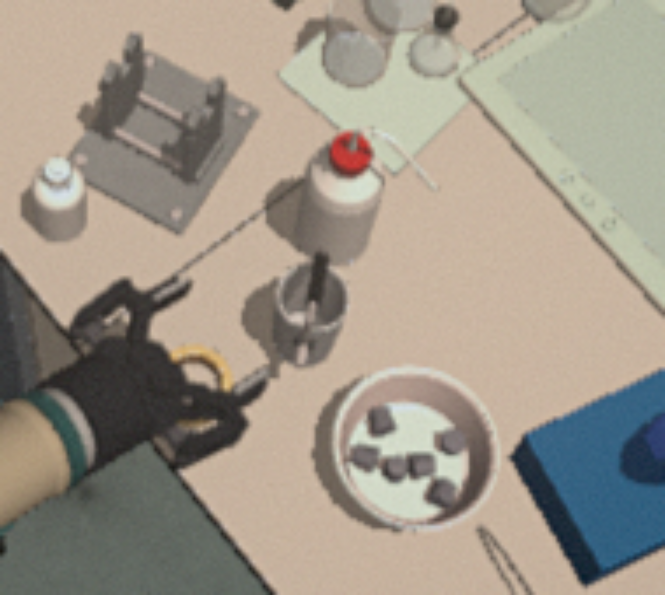

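View pics/z_t.png

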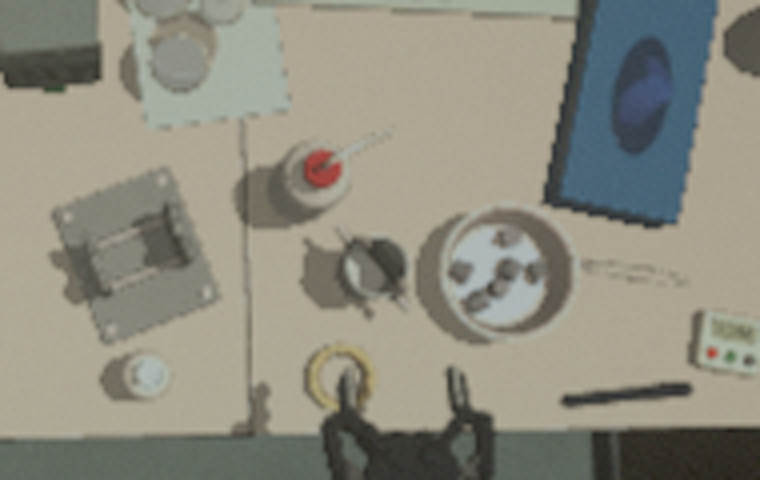

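View pics/z_w.png

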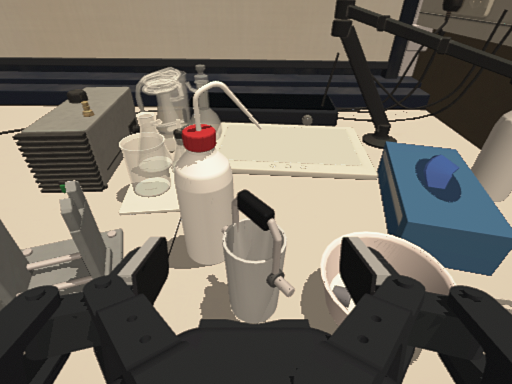

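```bash
python3 - <<'E'
from h import *
a=cv2.imread("pics/a_top.png"); b=get_image("top")["color"]; c=cv2.imread("pics/a_side.png"); d=get_image("side")["color"]
def cen(im,f,box):
    x0,y0,x1,y1=box; h=cv2.cvtColor(im[y0:y1,x0:x1],cv2.COLOR_BGR2HSV); m=f(h); ys,xs=np.where(m); return len(xs),round(xs.mean()+x0,1),round(ys.mean()+y0,1)
red=lambda h:((h[...,0]<8)|(h[...,0]>172))&(h[...,1]>140)
yel=lambda h:(h[...,0]>18)&(h[...,0]<32)&(h[...,1]>90)
wh=lambda h:(h[...,1]<25)&(h[...,2]>180)
print("cap top",cen(a,red,(300,165,340,205)),cen(b,red,(300,165,340,205)))
print("cap side",cen(c,red,(300,210,340,240)),cen(d,red,(300,210,340,240)))
print("tape top",cen(a,yel,(310,220,325,250)),cen(b,yel,(310,220,325,250)))
print("sample side",cen(c,wh,(220,215,250,255)),cen(d,wh,(220,215,250,255)))
sign_off()
E
```

```text
cap top (35, np.float64(319.7), np.float64(181.9)) (37, np.float64(320.0), np.float64(182.1))
cap side (87, np.float64(319.6), np.float64(223.9)) (85, np.float64(319.6), np.float64(223.7))
tape top (0, np.float64(nan), np.float64(nan)) (0, np.float64(nan), np.float64(nan))
sample side (98, np.float64(236.7), np.float64(232.1)) (99, np.float64(236.8), np.float64(231.9))
the job is handed in; nothing more can be done<stdin>:4: RuntimeWarning: Mean of empty slice.
  ret = ret.dtype.type(ret / rcount)
```

I lifted the bucket off the forks by its bail, set it on the bench and let go. I then took it by its body, poured the stoppers into the dish and put the empty bucket back. It stands near (0.49, −0.29), 35–40 mm clear of the dish and well clear of the stand. The job was handed in at about 42 s of the 72 s.

- **Extra bail lift:** the arm could not grip the body at the first spot, beside the stand. I picked the bucket up by the bail a second time, moved it to the spot between the wash bottle and the dish, and let go again before taking the body.
- **Tilt on the second set-down:** the bucket came down slightly tilted in the bail grip. It pressed on the bench with about 15 N and settled flat when I let go.
- **Stoppers:** the last pictures show all six in the dish and none on the bench. The bucket is upright and the gripper is open and clear of everything.
- **Bystanders:** the wash bottle cap and the sample bottle are within 0.3 pixel of where they started. My colour check on the tape roll failed because its mask found no pixels. By eye in the top view the roll is within about 1 pixel (roughly 3 mm) of its start.

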